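# Read a rapid test under the hand loupe

## Robot

A 6-joint arm with a two-finger parallel gripper is mounted at the origin on the work surface. World frame = base frame: x ahead of the robot, y to its left, z up, the work surface at z = 0. Lengths are in m, angles in rad, forces in N, time in s.
With the tool pointing down it reaches from about 0.3 to 0.775 m from the base axis. Payload 14.6 kg.
Tool frame: the origin (TCP) lies between the finger pads; the fingertips stand 14 mm ahead of it and the grasp point (between the pads) lies 5 mm behind it; z points along the fingers, y is the line along which they close (so a half turn about z gives the same grasp; the last joint's range is limited). The gripper opens to 85 mm and grips with 20 to 120 N. Pads are 22 mm wide; open, the fingers measure 114 mm over their backs; the gripper's body (76 mm by 85 mm) begins 54 mm behind the grasp point. The pads swing forward as they close: fully open they stand 13 mm farther back than shut.
Start: joints at [1.066, 0.3, 1.521, -0, 1.321, -0.067], TCP at [0.233, 0.498, 0.217] pointing down, gripper open.
Joint ranges: [-3.03, 3.03], [-0.79, 2.21], [0.23, 2.52], [-1.04, 4.18], [0, 3.07], [-2.55, 2.55]. Speed limits (rad/s): [2.22, 2.22, 2.57, 3.14, 3.14, 3.14].

## Interface

Orientations are given as a unit quaternion [x, y, z, w].
In Python, from station import sense, snapshot, sign_off gives the robot as it stands. The module is installed in compiled form; this text tells all that it offers.
- The arm moves only by the tool drive_tool, never from a script. Its argument "moves" is a list of rows, each an object with "jaw": the opening, from 0 (shut) to 1 (fully open); "slide": the shift along the tool's x, y, z in m, a list of three; "angular": the turn, a rotation vector about the tool's x, y, z in degrees, a list of three. In form: [{"jaw": jaw, "slide": [tx, ty, tz], "angular": [rx, ry, rz]}, ...]. A call has 1 to 8 rows; each row shifts and turns the commanded pose from where the row before left it, along the tool's axes as they then stand; what a row does not reach is not made up. A row lasts 1/10 s, in which the tool goes at most 50 mm and 8.59 degrees, less where a joint would pass 70% of its speed; a pose out of reach is approached as far as the arm can. A call is refused whole if a number of a shift passes 0.05 or a number of a turn 8.59, either way. A call with a gripper value outside its range is refused whole. The fingers move at their own pace and stop on an object; "force" is the grip in N (left out, the last holds). Time passes only in rows, so rows that do not move let the fingers close. It gives the time, the measured TCP pose, the force, the opening and the grip force at its end, in the units of the state.
- sense(): the state, without advancing time (a new reading comes with each control period).
- snapshot(name): name is "scene" or "top" or "wrist"; returns a dict with "image" (480x640x3 uint8, red, green, blue), "fx", "fy", "cx", "cy" (pixels), "view" (4x4, takes a point from world to camera coordinates). Camera axes: x right, y up, looking along -z (the intrinsics and any distortion apply to the point x, -y, -z); pixel columns grow to the right and rows downward; lengths in m; the calibration is good to about 2 mm. A picture is of the moment at which its call begins. There is no depth.
- sign_off(): hands the job in; it is judged then, once.
The state is a dict: "time": time; "q": joint angles; "dq": joint speeds; "tau": joint torques, N m; "tool_pos": TCP position; "orientation": TCP orientation; "wrist_force": force on the tool from outside, world axes, zero at the start; "moment": the same for the moment, N m; "grip_width": finger opening in m; "gripper_force": force on a finger pad.
Only numpy, scipy, OpenCV 4.12 (cv2) and the standard library are available. Lean on these libraries where they do the work, as an engineer would, in place of code of your own. Each camera call takes 0.05 s, during which the arm holds its last target. There are 200 camera calls.

## Task

Lay the white rapid-test cassette flat, window up, in the pocket on the reading stand, fully seated between its low corner rails. Then take the hand loupe by its handle and hold it level with the lens centred over the cassette's window, at the focal height marked by the red collar on the stand's column (lens and collar at the same height), touching nothing else, and finish while still holding it there in the air: do not put it down. Leave the red collar as it is set, and leave the dropper bottle, the sample jar and the timer where they stand.

Things in the scene. Friction and masses are not known exactly. Their poses are not given: they have to be found in the camera images.
- pocket (a point): Centre of the floor of the stand's cassette pocket, 30 mm above the bench (the flat top of the base). The pocket is 76 mm long (this point's x) by 26 mm wide (its y), bounded by black rails 3 mm thick, 4 mm high: one 32 mm long across each end and one 14 mm long at each corner of the long sides, so the middle 48 mm of both long sides is open for fingers.
- focus_mark (a point): Centre of the red ring collar, 32 mm in diameter, 10 mm high, around the stand's column; the middle of its height marks the loupe's focal height: 70 to 115 mm above the top of the base, different each time. It is clamped by a small screw on its +y side and is to be left alone (a push of some 6 N shifts it).
- cassette_center (a point): Centre, half-way up, of the loose white rapid-test cassette, 70 (x) x 20 (y) x 6 mm (z), 12 g, lying window up on the bench. The reading window (pale, a dark and a faint pink line) is at its centre on top; a round sample well lies towards its -x end, a blue patch at its +x end. Either end may point to the column.
- loupe_lens (a point): Centre, half-way up, of the lens of the loose hand loupe (about 85 g), flat on the bench: clear lens in a steel rim 68 mm in diameter, 14 mm high. x points from handle to lens, z up. A flat-sided blue handle 16 mm wide (y), 14 mm high, centred on the same height, reaches from 45 to 137 mm from here along -x. Lens centre 7 mm above the underside; loupe yaw within 0.5 rad of 0.
- loupe_grip (a point): A point in the middle of the loupe's handle section, close to the neck, 65 mm from the lens centre along the loupe's -x and half-way up (7 mm above the underside), not far from the loupe's balance point; same axes as the lens.
- dropper_center (a point): Bystander: centre, half-way up, of a white dropper bottle, 28 mm in diameter, 66 mm high, upright, loose.
- jar_center (a point): Bystander: centre, half-way up, of a clear sample jar with a yellow lid, 54 mm in diameter, 62 mm high, upright, loose.
- timer_center (a point): Bystander: centre, half-way up, of a grey bench timer, 45 x 62 x 18 mm, lying flat, loose.
- stand: Reading stand, fixed: pale grey base 130 mm wide (y), 30 mm high, reaching 75 mm to -x and 145 mm to +x of its origin, which lies on the bench, 30 mm straight below the pocket centre; top flat (slate blue) round the pocket. A steel column 14 mm thick stands at 110 mm along +x, the side away from the robot, its top 208 mm above the bench. Yaw within 0.35 rad of 0; x as the pocket's.
- cassette: The cassette; origin at the centre of its underside.
- loupe: The loupe; origin at the underside, below the lens centre.
- dropper: The dropper bottle; origin under its centre.
- jar: The jar; origin under its centre.
- timer: The timer; origin under its centre.
Things that resemble listed ones, but are neither listed nor needed, are in the scene too. What is meant by the loupe is not pink, and is the smaller of those in its own colour.

How it is judged:
By the outcome, as a careful person would: the job done as asked, in the order asked, and still so for the second after the job is handed in, while the arm keeps its last pose, push and grip.
It also fails if it takes over 61 s, if anything falls off the work surface, if the arm or the gripper's body presses on something with over 40 N, if the wrist force passes 120 N, or if a joint passes its speed limit or range.

## Working session

There is one attempt and no reset: what is moved stays moved. The work goes in short steps, Python scripts to look and compute and a tool call to move; the robot and the scene stay as the last step left them, time stands still between calls to the robot, and variables do not carry over. Pictures are saved under pics/ and viewed, at most 10 in all, crops included, and the job is handed in when it is done.

Besides the shell and the picture viewer there is one more tool, called after "Request:" by a JSON object that holds its "name" and its "arguments", one argument or row to a line. drive_tool: Moves the arm, as the interface text tells. Its arguments: {"type":"object","properties":{"moves":{"type":"array","items":{"type":"object","properties":{"jaw":{"type":"number"},"slide":{"type":"array","items":{"type":"number"}},"angular":{"type":"array","items":{"type":"number"}}}}},"force":{"type":"number"}},"required":["moves"]}

```bash
mkdir -p pics; cat > h.py <<'E'
import numpy as np, cv2, pickle
from station import sense, snapshot
def snap(name,fn):
    s=snapshot(name); pickle.dump(s,open(f'pics/{fn}.pkl','wb'))
    cv2.imwrite(f'pics/{fn}.png',s['image'][:,:,::-1]); return s
def load(fn): return pickle.load(open(f'pics/{fn}.pkl','rb'))
def ray(s,u,v):
    V=np.array(s['view']); R=V[:3,:3]; c=-R.T@V[:3,3]
    d=R.T@np.array([(u-s['cx'])/s['fx'],-(v-s['cy'])/s['fy'],-1.]); return c,d
def atz(s,u,v,z):
    c,d=ray(s,u,v); return c+d*(z-c[2])/d[2]
def proj(s,p):
    V=np.array(s['view']); q=V[:3,:3]@np.array(p)+V[:3,3]
    return np.array([s['cx']+s['fx']*q[0]/-q[2], s['cy']-s['fy']*q[1]/-q[2]])
E
python3 - <<'E'
from h import *
for n in('top','scene'):
    s=snap(n,n+'0'); print(n,{k:s[k] for k in s if k!='image'})
print(sense())
E
```

```text
top {'fx': 520.2387666899805, 'fy': 520.2387666899805, 'cx': 320.5449666612554, 'cy': 233.57370943873147, 'view': array([[-0.02028009, -0.99970184,  0.01359991,  0.04822504],
       [ 0.99045431, -0.01823378,  0.1366301 , -0.50801588],
       [-0.13634139,  0.01624096,  0.99052878, -1.32352924],
       [ 0.        ,  0.        ,  0.        ,  1.        ]])}
scene {'fx': 584.6903441489278, 'fy': 584.6903441489278, 'cx': 319.0561022680845, 'cy': 240.32583236276096, 'view': array([[ 0.6373036 ,  0.77034181,  0.02043555, -0.34885151],
       [-0.56695667,  0.45075268,  0.68947963,  0.20119412],
       [ 0.52192361, -0.45099392,  0.72401673, -1.5075604 ],
       [ 0.        ,  0.        ,  0.        ,  1.        ]])}
{'time': 0.1, 'q': array([ 1.06637495e+00,  3.00422174e-01,  1.52148853e+00,  9.73891841e-06,
        1.32069893e+00, -6.65797455e-02]), 'dq': array([ 0.00078797, -0.00071438, -0.00197294,  0.00017045, -0.000313  ,
        0.00025333]), 'tau': array([-7.83028881e-04, -5.44382787e+01, -3.62363613e+01, -9.98790051e-05,
        3.07882976e-03,  5.85341968e-05]), 'tool_pos': array([0.23308003, 0.49793683, 0.21628731]), 'orientation': array([ 2.17177475e-01,  9.76132002e-01, -4.86579181e-04, -1.47736696e-04]), 'wrist_force': array([ 0.68722652,  0.44314006, -0.15630482]), 'moment': array([0.02816708, 0.02700687, 0.03670448]), 'gripper_force': 0.0, 'grip_width': 0.08527340774574597}
```

View pics/top0.png

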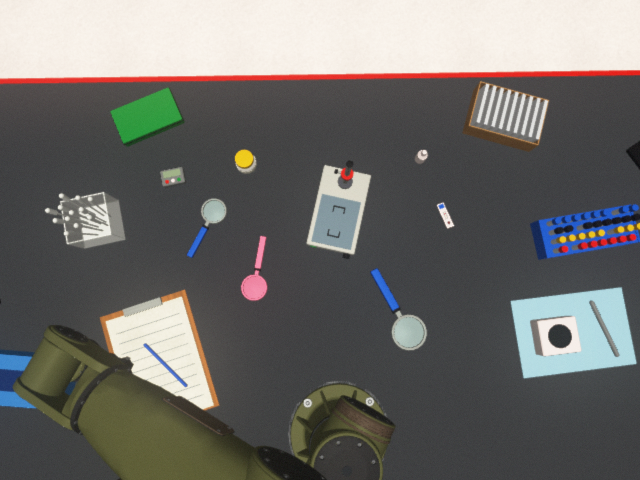

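View pics/scene0.png

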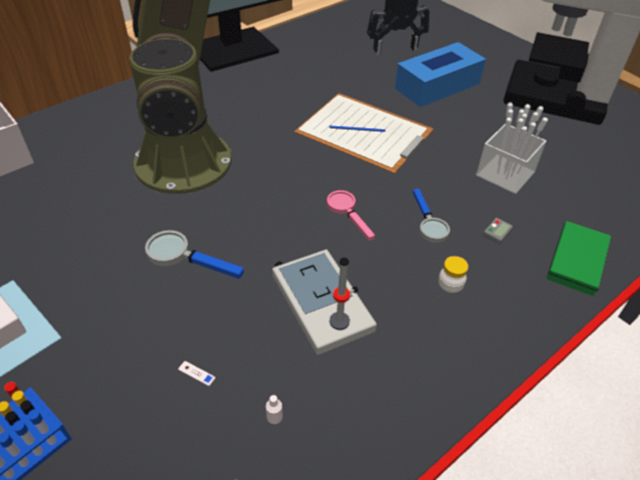

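Two views: the blue loupes are at top (213,211) with a rim of about 26 px and (409,332) at about 36 px, and a pink one is at (254,288). 68 mm is about 28 px here, and yaw must be within 0.5, so the one at (213,211) fits. The cassette is at (445,215), the pocket at (337,221) and the collar at (347,174). I'll confirm in an enlarged crop.

```bash
python3 - <<'E'
from h import *
s=load('top0'); im=s['image'][:,:,::-1]
def c(u,v,w,h,k): return cv2.resize(im[v:v+h,u:u+w],None,fx=k,fy=k,interpolation=cv2.INTER_CUBIC)
a=c(170,190,80,75,5); b=c(360,290,80,75,5); d=c(420,190,50,50,6); e=c(300,160,80,100,6)
out=np.zeros((600,800,3),np.uint8); out[:375//1,:400]=a
out[:300,400:720]=cv2.resize(b,(320,300)); out[300:600,480:780]=d
cv2.imwrite('pics/crop1.png',out)
hsv=cv2.cvtColor(im,cv2.COLOR_BGR2HSV)
# coarse metric
for n,u,v,z in [('lensS',213,211,.007),('lensB',409,332,.007),('cass',445,215,.006),('pocket',337,221,.03),('drop',422,156,.033),('jar',245,160,.06),('timer',172,177,.018)]:
    print(n,atz(s,u,v,z).round(3))
m=cv2.inRange(hsv,(100,120,60),(125,255,255)); n,l,st,ce=cv2.connectedComponentsWithStats(m)
for i in range(1,n):
    if st[i,4]>60:
        p=np.argwhere(l==i)[:,::-1].astype(float); w=np.array([atz(s,*q,.01)[:2] for q in p]); cv=np.cov(w.T); ev,ec=np.linalg.eigh(cv)
        print(st[i],ce[i].round(1),w.mean(0).round(4),np.degrees(np.arctan2(*ec[::-1,1])).round(1),'len',np.sqrt(12*ev).round(4))
# red collar: triangulate
sc=load('scene0'); r=[]
for t,box in ((s,(325,160,370,190)),(sc,(325,280,360,310))):
    h=cv2.cvtColor(t['image'],cv2.COLOR_RGB2HSV); m=(cv2.inRange(h,(0,150,80),(8,255,255))|cv2.inRange(h,(172,150,80),(180,255,255)))
    k=np.zeros_like(m);k[box[1]:box[3],box[0]:box[2]]=1; q=np.argwhere((m*k)>0)[:,::-1]; lo,hi=q.min(0),q.max(0); print(lo,hi,q.mean(0)); r.append(ray(t,*q.mean(0)))
A=np.zeros((3,3));bb=np.zeros(3)
for c0,d in r:
    d=d/np.linalg.norm(d);P=np.eye(3)-np.outer(d,d);A+=P;bb+=P@c0
print('collar',np.linalg.solve(A,bb))
E
```

```text
lensS [0.579 0.324 0.007]
lensB [ 0.25  -0.187  0.007]
cass [ 0.557 -0.298  0.006]
pocket [ 0.542 -0.006  0.03 ]
drop [ 0.714 -0.237  0.033]
jar [0.703 0.232 0.06 ]
timer [0.671 0.432 0.018]
[ 530  204  110   56 2634] [580.2 230. ] [ 0.5093 -0.6579] 101.6 len [0.113  0.3012]
[187 226  21  32 230] [196.7 241.9] [0.4962 0.3658] 152.3 len [0.0184 0.0874]
[370 268  29  43 409] [384.3 289.1] [ 0.3622 -0.1262] -152.3 len [0.0237 0.1183]
[144 344  43  43 126] [164.8 364.8] [0.1807 0.4433] 45.5 len [0.005  0.1536]
[   0  350   36   59 1307] [ 12.3 376.8] [0.1596 0.8287] -177.2 len [0.073  0.1534]
[ 66 382   9  12  66] [ 69.9 387.5] [0.1297 0.6819] 150.0 len [0.0135 0.0296]
[341 168] [352 179] [346.20987654 174.50617284]
[333 288] [349 302] [341.1048951  295.43356643]
collar [ 0.64534592 -0.02899541  0.11072221]
```

View pics/crop1.png

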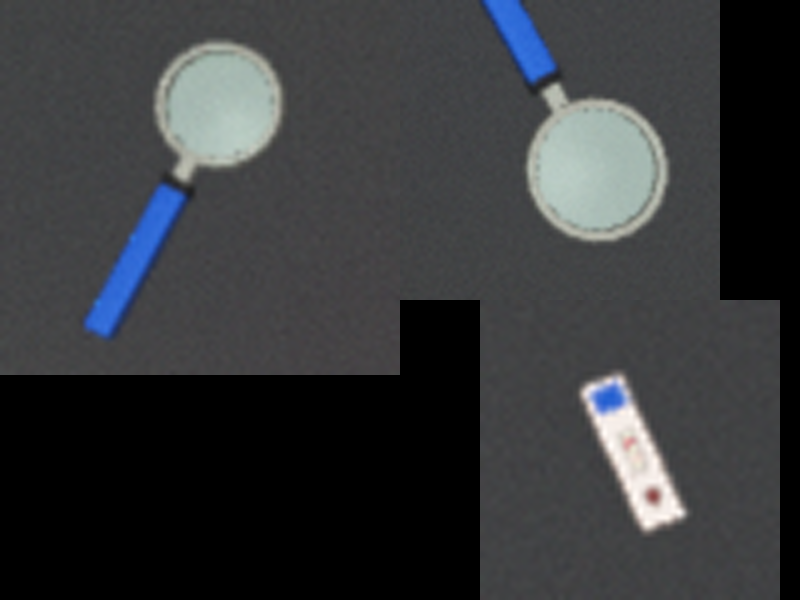

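The crop confirms it: the small blue loupe (left crop) has its handle towards -x at yaw of about -28°. The cassette's blue end is up-left at yaw of about +25°. Next I'll move over the cassette.

Request:
{"name": "drive_tool", "arguments": {
  "moves": [
    {"jaw":1,"slide":[-0.03,-0.028,0],"angular":[0,0,0]},
    {"jaw":1,"slide":[-0.03,-0.028,0],"angular":[0,0,0]},
    {"jaw":1,"slide":[-0.03,-0.028,0],"angular":[0,0,0]},
    {"jaw":1,"slide":[-0.03,-0.028,0],"angular":[0,0,0]},
    {"jaw":1,"slide":[-0.03,-0.028,0],"angular":[0,0,0]},
    {"jaw":1,"slide":[-0.03,-0.028,0],"angular":[0,0,0]},
    {"jaw":1,"slide":[-0.03,-0.028,0],"angular":[0,0,0]},
    {"jaw":1,"slide":[-0.03,-0.028,0],"angular":[0,0,0]}
  ]
}}

```text
time: 0.9
tool_pos: [0.3557, 0.1919, 0.2167]
orientation: [0.217, 0.976, -0.0, -0.0]
wrist_force: [0.7, 0.9, -0.3]
grip_width: 0.0857
gripper_force: 0.0
```

Request:
{"name": "drive_tool", "arguments": {
  "moves": [
    {"jaw":1,"slide":[-0.03,-0.028,0],"angular":[0,0,0]},
    {"jaw":1,"slide":[-0.03,-0.028,0],"angular":[0,0,0]},
    {"jaw":1,"slide":[-0.03,-0.028,0],"angular":[0,0,0]},
    {"jaw":1,"slide":[-0.03,-0.028,0],"angular":[0,0,0]},
    {"jaw":1,"slide":[-0.03,-0.028,0],"angular":[0,0,0]},
    {"jaw":1,"slide":[-0.03,-0.028,0],"angular":[0,0,0]},
    {"jaw":1,"slide":[-0.03,-0.028,0],"angular":[0,0,0]},
    {"jaw":1,"slide":[0,0,0],"angular":[0,0,8]}
  ]
}}

```text
time: 1.7
tool_pos: [0.4634, -0.0765, 0.2162]
orientation: [0.286, 0.958, -0.0, -0.0]
wrist_force: [-0.3, -0.7, -0.2]
grip_width: 0.0857
gripper_force: 0.0
```

Request:
{"name": "drive_tool", "arguments": {
  "moves": [
    {"jaw":1,"slide":[0,0,0],"angular":[0,0,8]},
    {"jaw":1,"slide":[0,0,0],"angular":[0,0,8]},
    {"jaw":1,"slide":[0,0,0],"angular":[0,0,8]},
    {"jaw":1,"slide":[0,0,0],"angular":[0,0,8]},
    {"jaw":1,"slide":[0,0,0],"angular":[0,0,8]},
    {"jaw":1,"slide":[0,0,0],"angular":[0,0,8]},
    {"jaw":1,"slide":[0,0,0],"angular":[0,0,8]},
    {"jaw":1,"slide":[0,0,0],"angular":[0,0,8]}
  ]
}}

```text
time: 2.5
tool_pos: [0.4625, -0.073, 0.2165]
orientation: [0.751, 0.66, -0.0, -0.0]
wrist_force: [-0.7, -0.4, -0.5]
grip_width: 0.0852
gripper_force: 0.0
```

Request:
{"name": "drive_tool", "arguments": {
  "moves": [
    {"jaw":1,"slide":[0,0,0],"angular":[0,0,8]},
    {"jaw":1,"slide":[0,0,0],"angular":[0,0,8]},
    {"jaw":1,"slide":[0,0,0],"angular":[0,0,8]},
    {"jaw":1,"slide":[0,0,0],"angular":[0,0,8]},
    {"jaw":1,"slide":[0,0,0],"angular":[0,0,8]},
    {"jaw":1,"slide":[0,0,0],"angular":[0,0,8]},
    {"jaw":1,"slide":[0,0,0],"angular":[0,0,8]},
    {"jaw":1,"slide":[0,0,0],"angular":[0,0,0]}
  ]
}}

```text
time: 3.3
tool_pos: [0.4625, -0.073, 0.2166]
orientation: [0.973, 0.232, -0.0, -0.0]
wrist_force: [1.1, 1.0, 0.5]
grip_width: 0.0854
gripper_force: 0.0
```

```bash
cat >> h.py <<'E'
from scipy.spatial.transform import Rotation as Ro
def goto(p,yaw_y):
    "remaining tool-axis shift, and turn about tool z (deg)"
    t=sense(); R=Ro.from_quat(t['orientation']).as_matrix(); y=np.degrees(np.arctan2(R[1,1],R[0,1]))
    d=(yaw_y-y+180)%360-180
    print('t',t['time'],'pos',t['tool_pos'].round(4),'yaw_y',y.round(2),'z',R[:,2].round(4),'slide',(R.T@(np.array(p)-t['tool_pos'])).round(4),'turn_z',-round(d,2),'q',t['q'].round(2),'w',t['grip_width'])
E
python3 - <<'E'
from h import *
s=snap('wrist','w1'); goto((.557,-.298,.2),-65); V=s['view'];print(-V[:3,:3].T@V[:3,3],V.round(2))
E
```

```text
t 3.35 pos [ 0.4626 -0.073   0.2166] yaw_y -62.91 z [-4.e-04  1.e-04 -1.e+00] slide [-0.0184  0.2433  0.0165] turn_z 2.09 q [-0.23  0.12  1.74  0.    1.28  0.86] w 0.08543008215305219
[ 0.53729709 -0.03602258  0.3738551 ] [[ 0.45 -0.89 -0.   -0.27]
 [ 0.84  0.43 -0.32 -0.32]
 [ 0.29  0.14  0.95 -0.5 ]
 [ 0.    0.    0.    1.  ]]
```

View pics/w1.png

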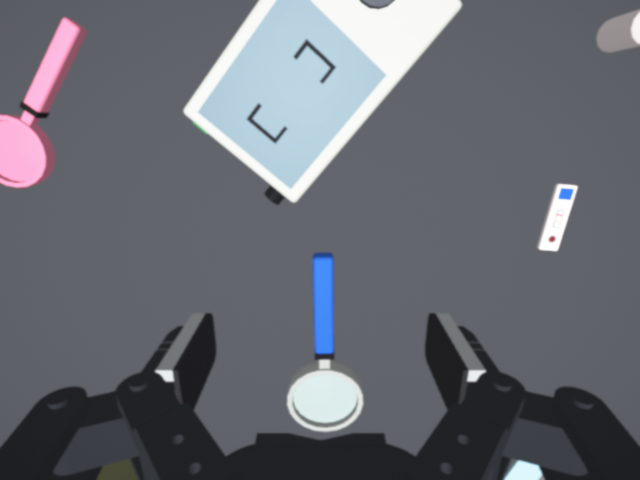

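The wrist view shows the pocket rails at about (293,90), the cassette at about (558,217), and the decoy blue loupe between the fingers. I'll measure the pocket and cassette now.

```bash
cat >> h.py <<'E'
def rect(s,mask,z):
    q=np.argwhere(mask>0)[:,::-1].astype(float)
    w=np.array([atz(s,u,v,z)[:2] for u,v in q]).astype(np.float32)*1000
    (c,(a,b),an)=cv2.minAreaRect(w)
    if a<b: a,b,an=b,a,an+90
    return np.array(c)/1000,a,b,(an+90)%180-90
def big(m):
    n,l,st,_=cv2.connectedComponentsWithStats(m); return (l==1+st[1:,4].argmax()).astype(np.uint8)
def white(s,box):
    m=cv2.inRange(cv2.cvtColor(s['image'],cv2.COLOR_RGB2GRAY),140,255); k=np.zeros_like(m); u,v,U,W=box; k[v:W,u:U]=1
    m=cv2.morphologyEx(m*k,cv2.MORPH_CLOSE,np.ones((9,9))); return big(m)
def dark(s,box,th=70):
    m=cv2.inRange(cv2.cvtColor(s['image'],cv2.COLOR_RGB2GRAY),0,th); k=np.zeros_like(m); u,v,U,W=box; k[v:W,u:U]=1; return m*k
E
python3 - <<'E'
from h import *
s=load('w1')
print('cass',rect(s,white(s,(520,165,600,265)),.006))
print('pocket',rect(s,dark(s,(240,36,340,146)),.034))
t=load('top0'); print('cass top',rect(t,white(t,(430,195,460,235)),.006))
print('pocket top',rect(t,dark(t,(322,200,352,242),60),.034))
E
```

```text
cass (array([ 0.55665765, -0.29877173]), 71.69623565673828, 23.577014923095703, 21.64581298828125)
pocket (array([ 0.54079852, -0.00480053]), 79.1342544555664, 29.02880096435547, -13.832054138183594)
cass top (array([ 0.55757867, -0.29737027]), 70.11338806152344, 20.80983543395996, 21.535459518432617)Traceback (most recent call last):
  File "<stdin>", line 6, in <module>
  File "h.py", line 24, in rect
    (c,(a,b),an)=cv2.minAreaRect(w)
                 ~~~~~~~~~~~~~~~^^^
cv2.error: OpenCV(4.12.0) /io/opencv/modules/imgproc/src/convhull.cpp:143: error: (-215:Assertion failed) total >= 0 && (depth == CV_32F || depth == CV_32S) in function 'convexHull'
```

Request:
{"name": "drive_tool", "arguments": {
  "moves": [
    {"jaw":1,"slide":[-0.003,0.04,0],"angular":[0,0,0]},
    {"jaw":1,"slide":[-0.003,0.04,0],"angular":[0,0,0]},
    {"jaw":1,"slide":[-0.003,0.04,0],"angular":[0,0,0]},
    {"jaw":1,"slide":[-0.003,0.04,0],"angular":[0,0,0]},
    {"jaw":1,"slide":[-0.003,0.04,0],"angular":[0,0,0]},
    {"jaw":1,"slide":[-0.003,0.04,0],"angular":[0,0,0]},
    {"jaw":1,"slide":[0,0,0.05],"angular":[0,0,2]},
    {"jaw":1,"slide":[0,0,0],"angular":[0,0,0]}
  ]
}}

```text
time: 4.15
tool_pos: [0.5529, -0.2946, 0.1603]
orientation: [0.976, 0.217, -0.004, -0.004]
wrist_force: [-0.5, 0.5, -1.3]
grip_width: 0.0852
gripper_force: 0.0
```

```bash
python3 - <<'E'
from h import *
s=snap('wrist','w2'); goto((.557,-.298,.2),-65); print(proj(s,(.557,-.298,.006)))
E
```

```text
t 4.2 pos [ 0.5539 -0.2944  0.164 ] yaw_y -64.89 z [-0.0058  0.0036 -1.    ] slide [ 0.0012  0.0044 -0.036 ] turn_z 0.11 q [-0.55  0.52  1.34  0.    1.29  0.59] w 0.08543229607698659
[326.85574765 212.21613388]
```

View pics/w2.png

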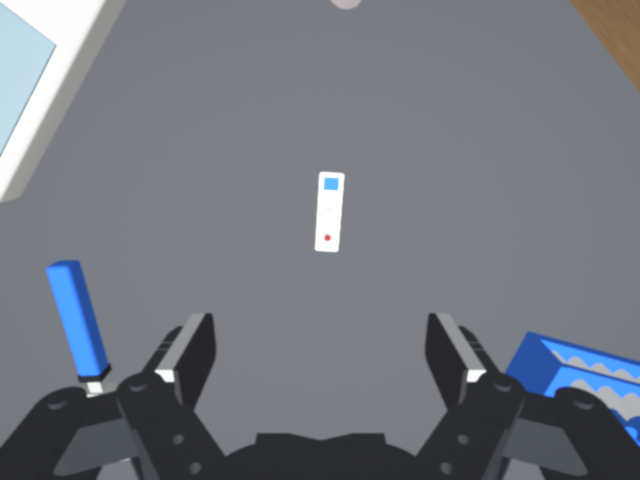

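```bash
python3 - <<'E'
from h import *
s=snap('wrist','w3')
c,a,b,an=rect(s,white(s,(290,150,370,270)),.006); print(c,a,b,an)
goto((*c,.07),an-90)
E
```

```text
[ 0.55711316 -0.2997001 ] 73.10238647460938 23.388263702392578 21.869155883789062
t 4.25 pos [ 0.5549 -0.2946  0.1668] yaw_y -64.88 z [-0.0019  0.0012 -1.    ] slide [-0.0001  0.0057  0.0968] turn_z 3.25 q [-0.55  0.52  1.34  0.    1.29  0.59] w 0.086040171336638
```

Request:
{"name": "drive_tool", "arguments": {
  "moves": [
    {"jaw":1,"slide":[0,0.0055,0.03],"angular":[0,0,0]},
    {"jaw":0.8,"slide":[0,0,0.035],"angular":[0,0,3]},
    {"jaw":0.5,"slide":[0,0,0.03],"angular":[0,0,0]},
    {"jaw":0.5,"slide":[0,0,0],"angular":[0,0,0]},
    {"jaw":0.5,"slide":[0,0,0],"angular":[0,0,0]},
    {"jaw":0.5,"slide":[0,0,0],"angular":[0,0,0]}
  ]
}}

```text
time: 4.85
tool_pos: [0.5588, -0.3006, 0.075]
orientation: [0.982, 0.191, 0.002, 0.001]
wrist_force: [0.4, -0.5, 0.6]
grip_width: 0.0424
gripper_force: 0.0
```

```bash
python3 - <<'E'
from h import *
s=snap('wrist','w4')
c,a,b,an=rect(s,white(s,(250,150,400,430)),.006); print(c,a,b,an)
goto((*c,.0165),-68.2)
E
```

```text
[ 0.55720563 -0.2997373 ] 72.39075469970703 22.573230743408203 21.669475555419922
t 4.9 pos [ 0.5586 -0.3006  0.0747] yaw_y -68.03 z [ 0.0033 -0.002  -1.    ] slide [-0.0011 -0.0015  0.0582] turn_z 0.17 q [-0.55  0.62  1.4  -0.    1.12  0.64] w 0.042920275653328045
```

View pics/w4.png

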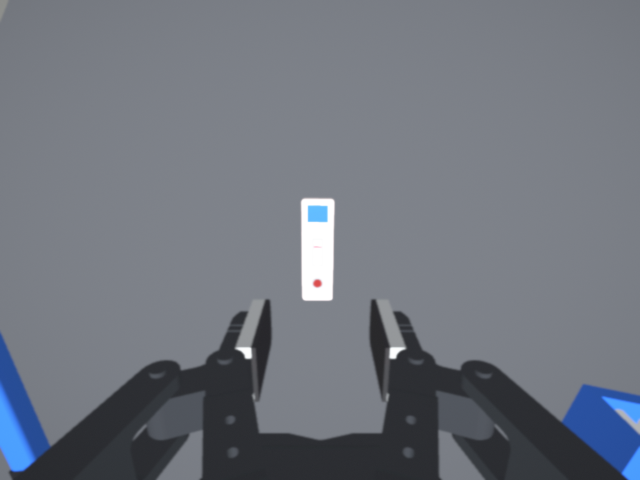

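The cassette is centred between the fingers, so I'll descend and grip.

Request:
{"name": "drive_tool", "arguments": {
  "moves": [
    {"jaw":0.4,"slide":[-0.001,-0.0012,0.03],"angular":[0,0,0]},
    {"jaw":0.35,"slide":[0,0,0.02],"angular":[0,0,0]},
    {"jaw":0.35,"slide":[0,0,0.007],"angular":[0,0,0]},
    {"jaw":0.35,"slide":[0,0,0],"angular":[0,0,0]},
    {"jaw":0.35,"slide":[0,0,0],"angular":[0,0,0]},
    {"jaw":0.35,"slide":[0,0,0],"angular":[0,0,0]}
  ],
  "force": 20
}}

```text
time: 5.5
tool_pos: [0.5569, -0.2998, 0.0163]
orientation: [0.982, 0.19, 0.001, 0.001]
wrist_force: [-0.3, -0.4, 0.6]
grip_width: 0.0298
gripper_force: 0.0
```

Request:
{"name": "drive_tool", "arguments": {
  "moves": [
    {"jaw":0.15,"slide":[0,0,0],"angular":[0,0,0]},
    {"jaw":0.15,"slide":[0,0,0],"angular":[0,0,0]},
    {"jaw":0.15,"slide":[0,0,0],"angular":[0,0,0]},
    {"jaw":0.15,"slide":[0,0,0],"angular":[0,0,0]}
  ]
}}

```text
time: 5.9
tool_pos: [0.5562, -0.2994, 0.0149]
orientation: [0.982, 0.19, 0.0, 0.0]
wrist_force: [0.6, -0.8, -0.7]
grip_width: 0.0125
gripper_force: 0.0
```

```bash
python3 - <<'E'
from h import *
s=snap('wrist','w5'); goto((.557,-.2997,.015),-68.2)
t=sense();R=Ro.from_quat(t['orientation']).as_matrix()
print('tip px',proj(s,t['tool_pos']+R@[0,.006,.014]),proj(s,t['tool_pos']+R@[.011,.006,.014]))
c,a,b,an=rect(s,white(s,(250,150,400,470)),.006); print(c,a,b,an)
E
```

```text
t 5.95 pos [ 0.5562 -0.2994  0.0148] yaw_y -68.08 z [-0.  0. -1.] slide [ 0.0006  0.0006 -0.0002] turn_z 0.12 q [-0.55  0.7   1.43  0.    1.01  0.64] w 0.012703049439643739
tip px [330.90762169 286.72347857] [331.10252549 266.87256025]
[ 0.5564494  -0.30004138] 73.72590637207031 39.39022445678711 21.914077758789062
```

View pics/w5.png

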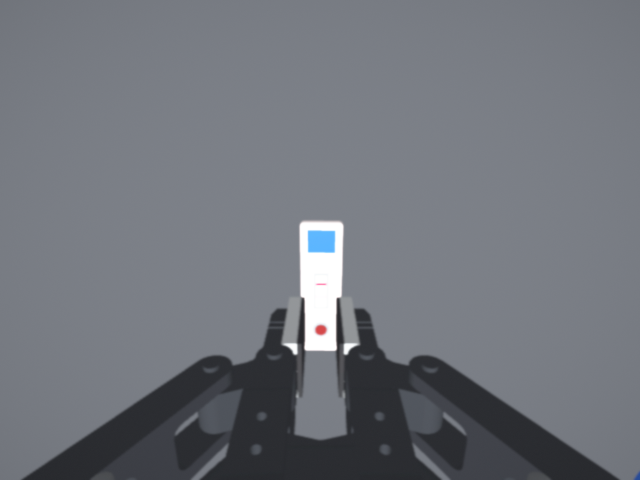

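The fingers passed above the cassette, so at this opening the tips sit higher than assumed. I'll reopen a little, go lower and check the force.

Request:
{"name": "drive_tool", "arguments": {
  "moves": [
    {"jaw":0.33,"slide":[0,0,0],"angular":[0,0,0]},
    {"jaw":0.33,"slide":[0,0.0005,0],"angular":[0,0,0]},
    {"jaw":0.33,"slide":[0,0,0],"angular":[0,0,0]},
    {"jaw":0.33,"slide":[0,0,0.003],"angular":[0,0,0]},
    {"jaw":0.33,"slide":[0,0,0],"angular":[0,0,0]}
  ]
}}

```text
time: 6.45
tool_pos: [0.5562, -0.2998, 0.0112]
orientation: [0.982, 0.19, -0.0, -0.0]
wrist_force: [0.1, 0.5, -1.2]
grip_width: 0.028
gripper_force: 0.0
```

Request:
{"name": "drive_tool", "arguments": {
  "moves": [
    {"jaw":0.33,"slide":[0,0,0.002],"angular":[0,0,0]},
    {"jaw":0.33,"slide":[0,0,0],"angular":[0,0,0]},
    {"jaw":0.33,"slide":[0,0,0],"angular":[0,0,0]}
  ]
}}

```text
time: 6.75
tool_pos: [0.5564, -0.2999, 0.0097]
orientation: [0.982, 0.19, -0.0, -0.0]
wrist_force: [-1.0, -0.6, -0.2]
grip_width: 0.0285
gripper_force: 0.0
```

```bash
python3 - <<'E'
from h import *
s=snap('wrist','w6'); goto((.557,-.2997,.015),-68.2); print(sense()['wrist_force'])
im=s['image'][200:440,220:420,::-1]; cv2.imwrite('pics/w6c.png',cv2.resize(im,None,fx=2.5,fy=2.5))
E
```

```text
t 6.8 pos [ 0.5564 -0.2999  0.0098] yaw_y -68.08 z [ 0. -0. -1.] slide [ 0.0006  0.     -0.0052] turn_z 0.12 q [-0.55  0.71  1.43  0.    1.    0.64] w 0.028179077850437592
[-0.85164087  0.71331813 -0.30966914]
```

View pics/w6c.png

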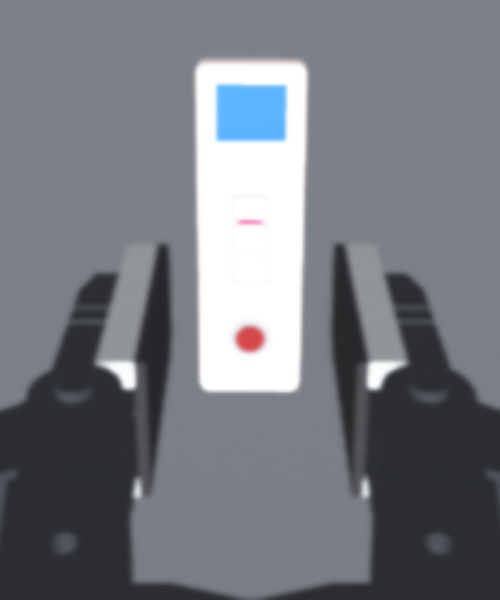

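Request:
{"name": "drive_tool", "arguments": {
  "moves": [
    {"jaw":0.15,"slide":[0,0,0],"angular":[0,0,0]},
    {"jaw":0.15,"slide":[0,0,0],"angular":[0,0,0]},
    {"jaw":0.15,"slide":[0,0,0],"angular":[0,0,0]},
    {"jaw":0.15,"slide":[0,0,0],"angular":[0,0,0]}
  ],
  "force": 20
}}

```text
time: 7.2
tool_pos: [0.5564, -0.2999, 0.0098]
orientation: [0.982, 0.19, 0.0, 0.0]
wrist_force: [-0.1, -0.5, 0.1]
grip_width: 0.0128
gripper_force: 0.0
```

```bash
python3 - <<'E'
from h import *
s=load('w6'); p=np.array([.5564,-.2999,.0098]); 
s5=load('w5'); p5=np.array([.5562,-.2994,.0148])
R=Ro.from_quat(sense()['orientation']).as_matrix()
for dz in (-.01,-.005,0,.005,.01,.014):
  print(dz,[proj(s,p+R@[x,-.014,dz]).round(0) for x in(-.011,0,.011)],[proj(s5,p5+R@[x,-.0063,dz]).round(0) for x in(-.011,.011)])
V=s['view'];c=-V[:3,:3].T@V[:3,3];print('cam rel',R.T@(c-p),'axis',R.T@(-V[2,:3]))
w=snap('wrist','w7'); m=white(w,(250,150,400,470)); ys,xs=np.nonzero(m);print(ys.min(),ys.max(),xs.min(),xs.max())
g=cv2.cvtColor(w['image'],cv2.COLOR_RGB2GRAY)
for r in (230,260,280,290,300,310,320,330,340,350,360): print(r,g[r,270:372:3])
for n in('w1','w4'):
  V=load(n)['view'];print(-V[:3,:3].T@V[:3,3])
E
```

```text
-0.01 [array([289., 332.]), array([288., 310.]), array([287., 288.])] [array([305., 331.]), array([305., 288.])]
-0.005 [array([290., 326.]), array([289., 305.]), array([288., 283.])] [array([306., 326.]), array([305., 283.])]
0 [array([290., 320.]), array([290., 300.]), array([289., 279.])] [array([306., 320.]), array([306., 279.])]
0.005 [array([291., 315.]), array([291., 295.]), array([290., 274.])] [array([306., 315.]), array([306., 274.])]
0.01 [array([292., 310.]), array([291., 290.]), array([291., 270.])] [array([307., 310.]), array([306., 270.])]
0.014 [array([292., 306.]), array([292., 287.]), array([291., 267.])] [array([307., 306.]), array([307., 267.])]
cam rel [ 0.08338587  0.00060676 -0.15724268] axis [-0.32265716 -0.00102918  0.94651534]
223 357 283 358
230 [129 128 129 128 128 129 128 128 129 157 255 255 255 255 255 255 255 255
 255 255 255 255 255 255 220 129 129 128 128 129 129 128 128 129]
260 [129 129 129 129 128 129 129 128 128 141 255 255 255 255 255 255 255 255
 255 255 255 255 255 255 180 128 129 128 128 128 128 129 128 128]
280 [128 129 129 129 128 128 129 12
[... 627 characters left out ...]
255 131  42 117 149 149 149 141  58  52  52  52  55]
330 [ 47  48  48  47  68 145 149 149 148 121  43  53 254 255 255 236 183 187
 238 254 255 255 130  41  82 148 149 148 149 106  47  48  48  48]
340 [ 46  46  47  48 120 149 149 149 148  85  41  53 254 255 255 238 179 184
 241 255 255 255 132  41  50 138 149 148 148 142  62  46  46  46]
350 [ 46  47  46  46  45  47  47 122 252 168  82  86 255 255 255 255 255 255
 255 255 255 255 212  65  99 251 216  53  46  47  46  46  46  47]
360 [ 54  58  54  47  47  46  46  47  46  75  81  57 123 128 127 127 128 128
 128 128 127 127  93  66  84  53  46  45  46  46  47  53  59  56]
[ 0.53729709 -0.03602258  0.3738551 ]
[ 0.63579807 -0.26957799  0.23256858]
```

Pixel columns show the pads overlying the cassette with no contact, so I'll keep stepping lower under force monitoring.

Request:
{"name": "drive_tool", "arguments": {
  "moves": [
    {"jaw":0.31,"slide":[0,0,0],"angular":[0,0,0]},
    {"jaw":0.31,"slide":[0.0005,0,0],"angular":[0,0,0]},
    {"jaw":0.31,"slide":[0,0,0],"angular":[0,0,0]},
    {"jaw":0.31,"slide":[0,0,0.003],"angular":[0,0,0]},
    {"jaw":0.31,"slide":[0,0,0],"angular":[0,0,0]}
  ]
}}

```text
time: 7.75
tool_pos: [0.5567, -0.2996, 0.0063]
orientation: [0.982, 0.19, -0.0, -0.0]
wrist_force: [-0.3, -0.3, 0.7]
grip_width: 0.0264
gripper_force: 0.0
```

Request:
{"name": "drive_tool", "arguments": {
  "moves": [
    {"jaw":0.31,"slide":[0,0,0.002],"angular":[0,0,0]},
    {"jaw":0.31,"slide":[0,0,0],"angular":[0,0,0]},
    {"jaw":0.31,"slide":[0,0,0],"angular":[0,0,0]}
  ]
}}

```text
time: 8.05
tool_pos: [0.5568, -0.2997, 0.0047]
orientation: [0.982, 0.19, -0.0, -0.0]
wrist_force: [0.5, -0.6, 0.2]
grip_width: 0.0264
gripper_force: 0.0
```

Request:
{"name": "drive_tool", "arguments": {
  "moves": [
    {"jaw":0.15,"slide":[0,0,0],"angular":[0,0,0]},
    {"jaw":0.15,"slide":[0,0,0],"angular":[0,0,0]},
    {"jaw":0.15,"slide":[0,0,0],"angular":[0,0,0]},
    {"jaw":0.15,"slide":[0,0,0],"angular":[0,0,0]}
  ],
  "force": 20
}}

```text
time: 8.45
tool_pos: [0.5568, -0.2997, 0.0048]
orientation: [0.982, 0.19, 0.0, 0.0]
wrist_force: [0.5, 0.0, 0.6]
grip_width: 0.0128
gripper_force: 0.0
```

```bash
python3 - <<'E'
from h import *
w=snap('wrist','w8'); g=cv2.cvtColor(w['image'],cv2.COLOR_RGB2GRAY).astype(int)
m=white(w,(250,150,400,470)); ys,xs=np.nonzero(m); r=ys.min()+8
print('rows',ys.min(),ys.max())
for r in (ys.min()+8,ys.min()+25,285):
  row=np.nonzero(m[r])[0]; print(r,row.min(),row.max(),[np.linalg.norm(atz(w,row.max()+.5,r,z)-atz(w,row.min()-.5,r,z)).round(4) for z in(.006,.0,.01,.02)])
for z in (0,.006,.01,.02): print(z,atz(w,320,ys.min(),z).round(4))
print(sense()['q'])
E
```

```text
rows 227 364
235 296 343 [np.float64(0.0213), np.float64(0.0221), np.float64(0.0208), np.float64(0.0194)]
252 297 343 [np.float64(0.0212), np.float64(0.022), np.float64(0.0207), np.float64(0.0193)]
285 297 342 [np.float64(0.0214), np.float64(0.0222), np.float64(0.0209), np.float64(0.0195)]
0 [ 0.5892 -0.2872  0.    ]
0.006 [ 0.5909 -0.2865  0.006 ]
0.01 [ 0.592  -0.2861  0.01  ]
0.02 [ 0.5948 -0.2849  0.02  ]
[-5.51657805e-01  7.14440630e-01  1.43101844e+00 -4.08542310e-05
  9.96135136e-01  6.36613862e-01]
```

Request:
{"name": "drive_tool", "arguments": {
  "moves": [
    {"jaw":0.31,"slide":[0,0,0],"angular":[0,0,0]},
    {"jaw":0.31,"slide":[0,0,0],"angular":[0,0,0]},
    {"jaw":0.31,"slide":[0,0,0],"angular":[0,0,0]},
    {"jaw":0.31,"slide":[0,0,0.002],"angular":[0,0,0]},
    {"jaw":0.31,"slide":[0,0,0],"angular":[0,0,0]}
  ]
}}

```text
time: 9.0
tool_pos: [0.5567, -0.2996, 0.0025]
orientation: [0.982, 0.19, -0.0, -0.0]
wrist_force: [-0.0, -0.5, -0.5]
grip_width: 0.0269
gripper_force: 0.0
```

Request:
{"name": "drive_tool", "arguments": {
  "moves": [
    {"jaw":0.31,"slide":[0,0,0.002],"angular":[0,0,0]},
    {"jaw":0.31,"slide":[0,0,0],"angular":[0,0,0]}
  ]
}}

```text
time: 9.2
tool_pos: [0.5567, -0.2996, 0.0004]
orientation: [0.982, 0.19, -0.0, -0.0]
wrist_force: [0.0, 0.2, 0.2]
grip_width: 0.0264
gripper_force: 0.0
```

Request:
{"name": "drive_tool", "arguments": {
  "moves": [
    {"jaw":0.15,"slide":[0,0,0],"angular":[0,0,0]},
    {"jaw":0.15,"slide":[0,0,0],"angular":[0,0,0]},
    {"jaw":0.15,"slide":[0,0,0],"angular":[0,0,0]},
    {"jaw":0.15,"slide":[0,0,0],"angular":[0,0,0]}
  ],
  "force": 20
}}

```text
time: 9.6
tool_pos: [0.5569, -0.2997, 0.0008]
orientation: [0.982, 0.19, 0.0, 0.0]
wrist_force: [0.0, 1.5, -1.4]
grip_width: 0.0128
gripper_force: 0.0
```

```bash
python3 - <<'E'
from h import *
s=snap('scene','s2'); p=sense()['tool_pos']; print(p,proj(s,p),proj(s,(.557,-.2997,.003)))
R=Ro.from_quat(sense()['orientation']).as_matrix()
im=s['image'][:,:,::-1].copy(); u,v=map(int,proj(s,p)); 
c=cv2.resize(im[v-100:v+50,u-100:u+100],None,fx=4,fy=4,interpolation=cv2.INTER_CUBIC)
cv2.imwrite('pics/s2c.png',c); print(u,v)
E
```

```text
[ 0.55688486 -0.29975951  0.00085115] [197.45282512 375.02760211] [197.36218124 374.44424812]
197 375
```

View pics/s2c.png

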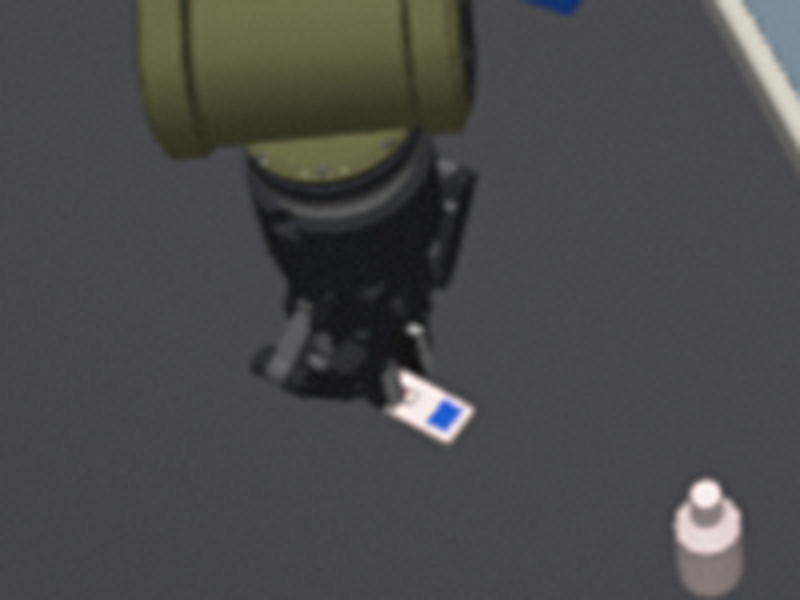

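```bash
python3 - <<'E'
from h import *
s=load('s2'); t=sense();p=t['tool_pos'];R=Ro.from_quat(t['orientation']).as_matrix()
f=lambda q:((proj(s,q)-[97,275])*4).round(0)
V=s['view'];print('cam',-V[:3,:3].T@V[:3,3])
for y in(-.0064,-.02,.0064,.02):
  for x in(-.011,.011): print(y,x,[tuple(f(p+R@[x,y,dz])) for dz in (-.03,-.02,-.01,0)])
for a in(-.035,.035):
  for b in (-.01,.01):
    r=np.radians(21.7);q=[.557+a*np.cos(r)-b*np.sin(r),-.2997+a*np.sin(r)+b*np.cos(r),.006]; print('cass',a,b,f(q))
E
```

```text
cam [ 1.12322404 -0.50185446  0.95990868]
-0.0064 -0.011 [(np.float64(382.0), np.float64(345.0)), (np.float64(385.0), np.float64(356.0)), (np.float64(388.0), np.float64(368.0)), (np.float64(391.0), np.float64(379.0))]
-0.0064 0.011 [(np.float64(421.0), np.float64(365.0)), (np.float64(424.0), np.float64(377.0)), (np.float64(427.0), np.float64(388.0)), (np.float64(430.0), np.float64(400.0))]
-0.02 -0.011 [(np.float64(400.0), np.float64(322.0)), (np.float64(403.0), np.float64(334.0)), (np.float64(406.0), np.float64(346.0)), (np.float64(409.0), np.float64(357.0))]
-0.02 0.011 [(np.float64(439.0), np.float64(342.0)), (np.float64(442.0), np.float64(354.0)), (np.float64(444.0), np.float64(366.0)), (np.float64(447.0), np.float64(377.0))]
0.0064 -0.011 [(np.float64(365.0), np.float64(366.0)), (np.float64(368.0), np.float64(378.0)), (np.float64(371.0), np.float64(389.0)), (np.float64(374.0), np.float64(401.0))]
0.0064 0.011 [(np.float64(404.0), np.float64(387.0)), (np.float64(407.0), np.float64(398.0)), (np.float64(410.0), np.float64(410.0)), (np.float64(413.0), np.float64(421.0))]
0.02 -0.011 [(np.float64(346.0), np.float64(389.0)), (np.float64(350.0), np.float64(401.0)), (np.float64(353.0), np.float64(412.0)), (np.float64(356.0), np.float64(423.0))]
0.02 0.011 [(np.float64(386.0), np.float64(410.0)), (np.float64(389.0), np.float64(422.0)), (np.float64(392.0), np.float64(433.0)), (np.float64(395.0), np.float64(444.0))]
cass -0.035 -0.01 [326. 378.]
cass -0.035 0.01 [353. 346.]
cass 0.035 -0.01 [450. 445.]
cass 0.035 0.01 [476. 411.]
```

Both cameras agree: the fingertips stand about 18 mm behind the reported TCP, not 14 mm ahead of it. I'll keep descending, watching the force.

Request:
{"name": "drive_tool", "arguments": {
  "moves": [
    {"jaw":0.31,"slide":[0,0,0],"angular":[0,0,0]},
    {"jaw":0.31,"slide":[0,0,0],"angular":[0,0,0]},
    {"jaw":0.31,"slide":[0,0,0],"angular":[0,0,0]},
    {"jaw":0.31,"slide":[0,0,0.004],"angular":[0,0,0]},
    {"jaw":0.31,"slide":[0,0,0.004],"angular":[0,0,0]},
    {"jaw":0.31,"slide":[0,0,0],"angular":[0,0,0]}
  ]
}}

```text
time: 10.25
tool_pos: [0.5565, -0.2995, -0.0081]
orientation: [0.982, 0.19, -0.0, -0.0]
wrist_force: [0.3, -0.2, 0.5]
grip_width: 0.0263
gripper_force: 0.0
```

Request:
{"name": "drive_tool", "arguments": {
  "moves": [
    {"jaw":0.31,"slide":[0,0,0.003],"angular":[0,0,0]},
    {"jaw":0.31,"slide":[0,0,0],"angular":[0,0,0]}
  ]
}}

```text
time: 10.45
tool_pos: [0.5567, -0.2996, -0.0106]
orientation: [0.982, 0.19, -0.0, -0.0]
wrist_force: [0.4, -0.4, -0.5]
grip_width: 0.0263
gripper_force: 0.0
```

Request:
{"name": "drive_tool", "arguments": {
  "moves": [
    {"jaw":0.31,"slide":[0,0,0.003],"angular":[0,0,0]},
    {"jaw":0.31,"slide":[0,0,0],"angular":[0,0,0]}
  ]
}}

```text
time: 10.65
tool_pos: [0.5567, -0.2996, -0.0136]
orientation: [0.982, 0.19, -0.0, -0.0]
wrist_force: [0.4, -0.5, 0.3]
grip_width: 0.0265
gripper_force: 0.0
```

Request:
{"name": "drive_tool", "arguments": {
  "moves": [
    {"jaw":0.15,"slide":[0,0,0],"angular":[0,0,0]},
    {"jaw":0.15,"slide":[0,0,0],"angular":[0,0,0]},
    {"jaw":0.15,"slide":[0,0,0],"angular":[0,0,0]},
    {"jaw":0.15,"slide":[0,0,0],"angular":[0,0,0]}
  ],
  "force": 20
}}

```text
time: 11.05
tool_pos: [0.5569, -0.2997, -0.0131]
orientation: [0.982, 0.19, 0.0, 0.0]
wrist_force: [-0.2, -0.5, -0.4]
grip_width: 0.0186
gripper_force: 21.0
```

Request:
{"name": "drive_tool", "arguments": {
  "moves": [
    {"jaw":0.31,"slide":[0,0,0],"angular":[0,0,0]},
    {"jaw":0.31,"slide":[0,0,0],"angular":[0,0,0]},
    {"jaw":0.31,"slide":[0,0,0.002],"angular":[0,0,0]},
    {"jaw":0.31,"slide":[0,0,0],"angular":[0,0,0]}
  ]
}}

```text
time: 11.45
tool_pos: [0.5571, -0.2999, -0.0146]
orientation: [0.982, 0.19, 0.0, 0.0]
wrist_force: [-2.0, 1.2, 6.8]
grip_width: 0.0268
gripper_force: 3.5
```

Request:
{"name": "drive_tool", "arguments": {
  "moves": [
    {"jaw":0.15,"slide":[0,0,0],"angular":[0,0,0]},
    {"jaw":0.15,"slide":[0,0,0],"angular":[0,0,0]},
    {"jaw":0.15,"slide":[0,0,0],"angular":[0,0,0]},
    {"jaw":0.15,"slide":[0,0,0],"angular":[0,0,0]}
  ],
  "force": 20
}}

```text
time: 11.85
tool_pos: [0.5574, -0.3, -0.0142]
orientation: [0.982, 0.19, 0.001, 0.001]
wrist_force: [-1.2, 0.0, 9.3]
grip_width: 0.019
gripper_force: 23.3
```

```bash
python3 - <<'E'
from h import *
w=snap('wrist','w9'); goto((.557,-.2997,-.0155),-68.2); print(sense()['wrist_force'])
im=w['image']; h=cv2.cvtColor(im,cv2.COLOR_RGB2HSV); m=cv2.inRange(h,(95,120,60),(125,255,255));k=np.zeros_like(m);k[180:300,280:360]=1
q=np.argwhere(m*k>0)[:,::-1].mean(0);print('blue patch',q,atz(w,*q,.006))
m=cv2.inRange(h,(0,90,60),(10,255,255))*k*0+cv2.inRange(h,(0,90,60),(10,255,255));k[:]=0;k[200:420,290:350]=1;q=np.argwhere(m*k>0)[:,::-1];print('red',q.mean(0),atz(w,*q.mean(0),.006))
E
```

```text
t 11.9 pos [ 0.5574 -0.3    -0.0142] yaw_y -68.08 z [ 1.4e-03 -9.0e-04 -1.0e+00] slide [-0.0003 -0.0005  0.0013] turn_z 0.12 q [-0.55  0.74  1.43  0.    0.96  0.64] w 0.019148763777697163
[-0.99890699  1.46500704  9.23987309]
blue patch [319.8974359  265.94230769] [ 0.58152657 -0.29070199  0.006     ]
red [320.0625 367.025 ] [ 0.5365457  -0.30884177  0.006     ]
```

The cassette is gripped at about 19 mm width. The fingertips touch the bench when the TCP reads -0.014, so the true tips are 14 mm behind the reported TCP. I'll lift and carry to above the pocket, then measure it again.

Request:
{"name": "drive_tool", "arguments": {
  "moves": [
    {"jaw":0.1,"slide":[0,0,-0.005],"angular":[0,0,0]},
    {"jaw":0.1,"slide":[0,0,-0.02],"angular":[0,0,0]},
    {"jaw":0.1,"slide":[0,0,-0.035],"angular":[0,0,0]},
    {"jaw":0.1,"slide":[0,0,-0.04],"angular":[0,0,0]},
    {"jaw":0.1,"slide":[0,0,-0.04],"angular":[0,0,0]},
    {"jaw":0.1,"slide":[0,0,0],"angular":[0,0,0]}
  ],
  "force": 25
}}

```text
time: 12.5
tool_pos: [0.5588, -0.3009, 0.131]
orientation: [0.982, 0.19, 0.003, 0.003]
wrist_force: [-0.4, -0.4, -0.2]
grip_width: 0.019
gripper_force: 24.7
```

Request:
{"name": "drive_tool", "arguments": {
  "moves": [
    {"jaw":0.1,"slide":[0.008,-0.0233,0],"angular":[0,0,0]},
    {"jaw":0.1,"slide":[0.0125,-0.0365,0],"angular":[0,0,0]},
    {"jaw":0.1,"slide":[0.0125,-0.0365,0],"angular":[0,0,0]},
    {"jaw":0.1,"slide":[0.0125,-0.0365,0],"angular":[0,0,0]},
    {"jaw":0.1,"slide":[0.0125,-0.0365,0],"angular":[0,0,0]},
    {"jaw":0.1,"slide":[0.0125,-0.0365,0],"angular":[0,0,0]},
    {"jaw":0.1,"slide":[0.0,0.0,0],"angular":[0,0,0]},
    {"jaw":0.1,"slide":[0,0,0],"angular":[0,0,0]}
  ]
}}

```text
time: 13.3
tool_pos: [0.5453, -0.0819, 0.1245]
orientation: [0.982, 0.191, -0.0, -0.0]
wrist_force: [1.5, -0.0, 0.0]
grip_width: 0.0189
gripper_force: 24.7
```

```bash
python3 - <<'E'
from h import *
w=snap('wrist','w10'); goto((.541,-.005,.10),76.2)
t=load('w1'); print(proj(w,(.541,-.005,.034)),[proj(w,(.541+a*.971+b*.239,-.005-a*.239+b*.971,.034)).round() for a in(-.041,.041) for b in(-.016,.016)])
cv2.imwrite('pics/w10.png',w['image'][:,:,::-1])
for th in (50,60,70,80,90):
  u=[proj(w,(.541+a*.971+b*.239,-.005-a*.239+b*.971,.034)) for a in(-.048,.048) for b in(-.023,.023)];u=np.array(u)
  mask=np.zeros((480,640),np.uint8);cv2.fillConvexPoly(mask,cv2.convexHull(u.astype(np.int32)),1)
  g=cv2.cvtColor(w['image'],cv2.COLOR_RGB2GRAY); m=mask*(g<th).astype(np.uint8); print(th,m.sum(), rect(w,m,.034) if m.sum()>5 else 0)
E
```

```text
t 13.35 pos [ 0.5454 -0.0827  0.1245] yaw_y -68.07 z [-3.e-04 -1.e-04 -1.e+00] slide [ 0.0249 -0.0738  0.0245] turn_z -144.27 q [-0.22  0.4   1.62 -0.    1.13  0.97] w 0.01921618111034026
[213.18905115 204.81137696] [array([203., 262.]), array([164., 238.]), array([265., 170.]), array([224., 141.])]
50 314 (array([ 0.54115216, -0.00492884]), 80.2676773071289, 29.69822120666504, -13.732688903808594)
60 490 (array([ 0.54117578, -0.00492908]), 80.95037841796875, 30.223731994628906, -13.866676330566406)
70 580 (array([ 0.54113037, -0.00501986]), 81.39090728759766, 30.744691848754883, -13.821586608886719)
80 667 (array([ 0.54118665, -0.00492132]), 81.65550994873047, 30.962875366210938, -13.821525573730469)
90 744 (array([ 0.54111682, -0.00495409]), 81.88021087646484, 31.20819664001465, -13.771293640136719)
```

Pocket measured at (0.5411, -0.0049), yaw -13.8°, outer size 82 x 31 mm as expected. I'll move over it and turn.

Request:
{"name": "drive_tool", "arguments": {
  "moves": [
    {"jaw":0.1,"slide":[0.0125,-0.037,0],"angular":[0,0,0]},
    {"jaw":0.1,"slide":[0.0125,-0.037,0],"angular":[0,0,0]},
    {"jaw":0.1,"slide":[0,0,0],"angular":[0,0,-8]},
    {"jaw":0.1,"slide":[0,0,0],"angular":[0,0,-8]},
    {"jaw":0.1,"slide":[0,0,0],"angular":[0,0,-8]},
    {"jaw":0.1,"slide":[0,0,0],"angular":[0,0,-8]},
    {"jaw":0.1,"slide":[0,0,0],"angular":[0,0,-8]},
    {"jaw":0.1,"slide":[0,0,0],"angular":[0,0,-8]}
  ]
}}

```text
time: 14.15
tool_pos: [0.5411, -0.0058, 0.1245]
orientation: [0.818, 0.575, -0.0, -0.0]
wrist_force: [-0.1, -0.0, 0.1]
grip_width: 0.0192
gripper_force: 24.7
```

Request:
{"name": "drive_tool", "arguments": {
  "moves": [
    {"jaw":0.1,"slide":[0,0,0],"angular":[0,0,-8]},
    {"jaw":0.1,"slide":[0,0,0],"angular":[0,0,-8]},
    {"jaw":0.1,"slide":[0,0,0],"angular":[0,0,-8]},
    {"jaw":0.1,"slide":[0,0,0],"angular":[0,0,-8]},
    {"jaw":0.1,"slide":[0,0,0],"angular":[0,0,-8]},
    {"jaw":0.1,"slide":[0,0,0],"angular":[0,0,-8]},
    {"jaw":0.1,"slide":[0,0,0],"angular":[0,0,-8]},
    {"jaw":0.1,"slide":[0,0,0],"angular":[0,0,-8]}
  ]
}}

```text
time: 14.95
tool_pos: [0.5412, -0.0058, 0.1245]
orientation: [0.39, 0.921, -0.0, -0.0]
wrist_force: [-0.2, -0.2, -0.2]
grip_width: 0.019
gripper_force: 24.7
```

Request:
{"name": "drive_tool", "arguments": {
  "moves": [
    {"jaw":0.1,"slide":[0,0,0],"angular":[0,0,-8]},
    {"jaw":0.1,"slide":[0,0,0],"angular":[0,0,-8]},
    {"jaw":0.1,"slide":[0,0,0],"angular":[0,0,-8]},
    {"jaw":0.1,"slide":[0,0,0],"angular":[0,0,-8.3]},
    {"jaw":0.1,"slide":[0,0,0],"angular":[0,0,0]},
    {"jaw":0.1,"slide":[0,0,0],"angular":[0,0,0]}
  ]
}}

```text
time: 15.55
tool_pos: [0.5411, -0.0053, 0.1246]
orientation: [0.123, 0.992, -0.0, -0.0]
wrist_force: [1.1, -0.2, -0.2]
grip_width: 0.0189
gripper_force: 24.7
```

```bash
python3 - <<'E'
from h import *
w=snap('wrist','w11'); goto((.5411,-.0049,.03),76.2); zt=sense()['tool_pos'][2]+.0142+.006
h=cv2.cvtColor(w['image'],cv2.COLOR_RGB2HSV)
def ctr(lo,hi,box):
    m=cv2.inRange(h,lo,hi);k=np.zeros_like(m);k[box[1]:box[3],box[0]:box[2]]=1;m=big(m*k);q=np.argwhere(m>0)[:,::-1];print(len(q),q.min(0),q.max(0));return q.mean(0)
b=ctr((98,150,120),(125,255,255),(280,200,360,460));r=ctr((0,90,60),(10,255,255),(290,200,350,460))
B,Rr=atz(w,*b,zt),atz(w,*r,zt); print(b,r,B,Rr,'len',np.linalg.norm(B-Rr),'yaw',np.degrees(np.arctan2(*(B-Rr)[1::-1])))
E
```

```text
t 15.6 pos [ 0.5411 -0.0051  0.1246] yaw_y 75.93 z [-1.e-04 -0.e+00 -1.e+00] slide [0.     0.0002 0.0946] turn_z -0.27 q [-0.08  0.37  1.65 -0.    1.12 -1.4 ] w 0.019352282053569522
779 [304 254] [336 278]
309 [303 427] [340 439]
[320.         265.94608472] [321.52427184 433.28478964] [0.51657315 0.00053279 0.14484545] [ 0.60042442 -0.01983264  0.14484545] len 0.08628897245970645 yaw 166.34857964533305
```

Request:
{"name": "drive_tool", "arguments": {
  "moves": [
    {"jaw":0.1,"slide":[0,0,0.03],"angular":[0,0,-0.3]},
    {"jaw":0.1,"slide":[0,0,0.03],"angular":[0,0,0]},
    {"jaw":0.1,"slide":[0,0,0.025],"angular":[0,0,0]},
    {"jaw":0.1,"slide":[0,0,0.013],"angular":[0,0,0]},
    {"jaw":0.1,"slide":[0,0,0.004],"angular":[0,0,0]},
    {"jaw":0.1,"slide":[0,0,0.003],"angular":[0,0,0]},
    {"jaw":0.1,"slide":[0,0,0.002],"angular":[0,0,0]},
    {"jaw":0.1,"slide":[0,0,0],"angular":[0,0,0]}
  ]
}}

```text
time: 16.4
tool_pos: [0.5414, -0.0045, 0.0184]
orientation: [0.118, 0.993, 0.0, 0.001]
wrist_force: [0.7, -0.4, -0.8]
grip_width: 0.0187
gripper_force: 24.7
```

```bash
python3 - <<'E'
from h import *
goto((.5411,-.0049,.0165),76.2); print(sense()['wrist_force'])
E
```

```text
t 16.4 pos [ 0.5414 -0.0045  0.0184] yaw_y 76.5 z [ 1.1e-03 -1.0e-04 -1.0e+00] slide [ 0.0002 -0.0004  0.0019] turn_z 0.3 q [-0.08  0.53  1.71  0.    0.9  -1.41] w 0.018732801090391972
[ 0.71700006 -0.44121418 -0.7823813 ]
```

Request:
{"name": "drive_tool", "arguments": {
  "moves": [
    {"jaw":0.1,"slide":[0,0,0.0015],"angular":[0,0,0]},
    {"jaw":0.1,"slide":[0,0,0],"angular":[0,0,0]},
    {"jaw":0.1,"slide":[0,0,0],"angular":[0,0,0]}
  ]
}}

```text
time: 16.7
tool_pos: [0.5411, -0.0045, 0.0165]
orientation: [0.117, 0.993, -0.0, 0.0]
wrist_force: [0.6, 0.4, -0.5]
grip_width: 0.0189
gripper_force: 24.7
```

Request:
{"name": "drive_tool", "arguments": {
  "moves": [
    {"jaw":0.3,"slide":[0,0,0],"angular":[0,0,0]},
    {"jaw":0.4,"slide":[0,0,0],"angular":[0,0,0]},
    {"jaw":0.45,"slide":[0,0,0],"angular":[0,0,0]},
    {"jaw":0.45,"slide":[0,0,0],"angular":[0,0,0]},
    {"jaw":0.45,"slide":[0,0,-0.02],"angular":[0,0,0]},
    {"jaw":0.45,"slide":[0,0,-0.045],"angular":[0,0,0]},
    {"jaw":0.7,"slide":[0,0,-0.045],"angular":[0,0,0]},
    {"jaw":1,"slide":[0,0,-0.045],"angular":[0,0,0]}
  ]
}}

```text
time: 17.5
tool_pos: [0.5407, -0.0045, 0.1731]
orientation: [0.117, 0.993, -0.0, -0.0]
wrist_force: [0.4, -0.4, -0.1]
grip_width: 0.0662
gripper_force: 0.0
```

```bash
python3 - <<'E'
from h import *
w=snap('wrist','w12'); goto((.5411,-.0049,.20),76.2); print(sense()['wrist_force'])
u=np.array([proj(w,(.5411+a*.971+b*.2385,-.0049-a*.2385+b*.971,.034)) for a in(-.048,.048) for b in(-.023,.023)]);print(u.round())
mask=np.zeros((480,640),np.uint8);cv2.fillConvexPoly(mask,cv2.convexHull(u.astype(np.int32)),1)
g=cv2.cvtColor(w['image'],cv2.COLOR_RGB2GRAY)
for th in(60,80): print('rails',rect(w,mask*(g<th).astype(np.uint8),.034))
for th in(180,200,220):
  m=big(cv2.morphologyEx(mask*(g>th).astype(np.uint8),cv2.MORPH_CLOSE,np.ones((11,11)))); print('cass',m.sum(),rect(w,m,.036))
x,y=u.min(0).astype(int)-8;X,Y=u.max(0).astype(int)+8
cv2.imwrite('pics/w12c.png',cv2.resize(w['image'][y:Y,x:X,::-1],None,fx=4,fy=4,interpolation=cv2.INTER_CUBIC)[:600,:800]); print(x,y,X,Y)
E
```

```text
t 17.55 pos [ 0.5434 -0.0046  0.1808] yaw_y 76.52 z [ 1.020e-02 -8.000e-04 -9.999e-01] slide [ 0.0019 -0.0008 -0.0192] turn_z 0.32 q [-0.08  0.31  1.59 -0.    1.23 -1.41] w 0.07327649135811856
[ 0.62523831 -0.02112883  9.49209824]
[[291. 161.]
 [349. 162.]
 [293. 273.]
 [346. 273.]]
rails (array([ 0.54042908, -0.00486555]), 80.08338928222656, 28.73908805847168, -13.773200988769531)
rails (array([ 0.54047028, -0.00469462]), 79.96968841552734, 29.44536781311035, -13.533256530761719)
cass 3081 (array([ 0.53435645, -0.00318305]), 83.51216888427734, 46.090248107910156, -13.519966125488281)
cass 1834 (array([ 0.54132703, -0.00439915]), 69.56670379638672, 20.836069107055664, -14.119827270507812)
cass 1739 (array([ 0.54158105, -0.00501509]), 68.78295135498047, 19.92969512939453, -12.919593811035156)
283 153 357 281
```

The cassette is seated: centre (0.5414, -0.0046), yaw about -13.5°, less than 0.5 mm from the pocket centre. Now the loupe.

Request:
{"name": "drive_tool", "arguments": {
  "moves": [
    {"jaw":1,"slide":[0.005,0.041,0],"angular":[0,0,0]},
    {"jaw":1,"slide":[0.005,0.041,0],"angular":[0,0,0]},
    {"jaw":1,"slide":[0.005,0.041,0],"angular":[0,0,0]},
    {"jaw":1,"slide":[0.005,0.041,0],"angular":[0,0,0]},
    {"jaw":1,"slide":[0.005,0.041,0],"angular":[0,0,0]},
    {"jaw":1,"slide":[0.005,0.041,0],"angular":[0,0,0]},
    {"jaw":1,"slide":[0.005,0.041,0],"angular":[0,0,0]},
    {"jaw":1,"slide":[0.005,0.041,0],"angular":[0,0,0]}
  ]
}}

```text
time: 18.35
tool_pos: [0.5785, 0.3255, 0.171]
orientation: [0.117, 0.993, -0.0, -0.0]
wrist_force: [0.2, 0.0, -0.7]
grip_width: 0.0856
gripper_force: 0.0
```

Request:
{"name": "drive_tool", "arguments": {
  "moves": [
    {"jaw":0.6,"slide":[0,0,0],"angular":[0,0,7]},
    {"jaw":0.6,"slide":[0,0,0],"angular":[0,0,7]},
    {"jaw":0.6,"slide":[0,0,0],"angular":[0,0,0]},
    {"jaw":0.6,"slide":[0,0,0],"angular":[0,0,0]},
    {"jaw":0.6,"slide":[0,0,0],"angular":[0,0,0]}
  ]
}}

```text
time: 18.85
tool_pos: [0.5787, 0.3235, 0.1713]
orientation: [0.236, 0.972, -0.0, -0.0]
wrist_force: [0.7, 0.5, 0.1]
grip_width: 0.0511
gripper_force: 0.0
```

```bash
python3 - <<'E'
from h import *
w=snap('wrist','w13'); goto((.5215,.354,.05),62.3)
h=cv2.cvtColor(w['image'],cv2.COLOR_RGB2HSV)
print(proj(w,(.579,.324,.007)),proj(w,(.498,.366,.014)))
m=big(cv2.inRange(h,(100,120,60),(125,255,255))); ys,xs=np.nonzero(m);print(xs.min(),xs.max(),ys.min(),ys.max())
c,a,b,an=rect(w,m,.014);print('handle',c,a,b,an)
cv2.imwrite('pics/w13.png',w['image'][:,:,::-1])
d=np.array([np.cos(np.radians(an)),np.sin(np.radians(an))]);lens=c+.091*d;grip=c+.026*d;print('lens',lens,'grip',grip)
goto((*grip,.05),an+90)
g=cv2.cvtColor(w['image'],cv2.COLOR_RGB2GRAY)
gg=cv2.GaussianBlur(g,(5,5),1); C=cv2.HoughCircles(gg,cv2.HOUGH_GRADIENT,1,60,param1=100,param2=25,minRadius=30,maxRadius=75);print(C[0][:4] if C is not None else C)
if C is not None:
  for u,v,r in C[0][:4]: print(atz(w,u,v,.014), r)
E
```

```text
t 18.9 pos [0.5787 0.3235 0.1713] yaw_y 62.62 z [ 1.e-04  1.e-04 -1.e+00] slide [0.0648 0.0007 0.1213] turn_z 0.32 q [ 0.45  0.59  1.21  0.    1.34 -0.64] w 0.05133640280544283
[320.76968431 212.07760887] [320.92265654 103.24781891]
307 328 42 158
handle [0.49633157 0.36358261] 86.6976089477539 16.390213012695312 -28.030689239501953
lens [0.57665691 0.32081767] grip [0.51928167 0.35136406]
t 18.9 pos [0.5787 0.3235 0.1713] yaw_y 62.62 z [ 1.e-04  1.e-04 -1.e+00] slide [ 0.0656 -0.0026  0.1213] turn_z 0.65 q [ 0.45  0.59  1.21  0.    1.34 -0.64] w 0.05133640280544283
[[316.5 213.5  38.3]
 [ 83.5  33.5  60.6]
 [297.5 387.5  31. ]]
[0.57681016 0.32089469 0.014     ] 38.3
[0.37174258 0.22953047 0.014     ] 60.6
[0.73315044 0.21702131 0.014     ] 31.0
```

Request:
{"name": "drive_tool", "arguments": {
  "moves": [
    {"jaw":0.5,"slide":[0.0325,-0.0013,0],"angular":[0,0,0.6]},
    {"jaw":0.5,"slide":[0.0325,-0.0013,0.02],"angular":[0,0,0]},
    {"jaw":0.5,"slide":[0,0,0.045],"angular":[0,0,0]},
    {"jaw":0.5,"slide":[0,0,0.045],"angular":[0,0,0]},
    {"jaw":0.5,"slide":[0,0,0.03],"angular":[0,0,0]},
    {"jaw":0.5,"slide":[0,0,0],"angular":[0,0,0]},
    {"jaw":0.5,"slide":[0,0,0],"angular":[0,0,0]}
  ]
}}

```text
time: 19.6
tool_pos: [0.5204, 0.3519, 0.0324]
orientation: [0.242, 0.97, 0.0, 0.0]
wrist_force: [0.8, -0.0, 0.2]
grip_width: 0.0429
gripper_force: 0.0
```

```bash
python3 - <<'E'
from h import *
w=snap('wrist','w14'); h=cv2.cvtColor(w['image'],cv2.COLOR_RGB2HSV); m=cv2.inRange(h,(100,120,60),(125,255,255)); m[:,:200]=0;m[:,440:]=0;m=big(m)
ys,xs=np.nonzero(m);print(xs.min(),xs.max(),ys.min(),ys.max())
r=rect(w,m,.014); print(r); goto((.5193,.3514,-.011),61.97)
t=sense();R=Ro.from_quat(t['orientation']).as_matrix(); print('handle y offset in tool',(R.T@(np.array([*r[0],0])-t['tool_pos'])).round(4))
E
```

```text
301 334 142 310
(array([0.49597629, 0.36360239]), 87.32261657714844, 16.011425018310547, -28.027626037597656)
t 19.65 pos [0.5209 0.3522 0.0334] yaw_y 61.94 z [ 0.0023  0.0013 -1.    ] slide [ 0.0011 -0.0015  0.0443] turn_z -0.03 q [ 0.54  0.67  1.44 -0.    1.04 -0.54] w 0.042756507776406105
handle y offset in tool [ 0.0274 -0.0017  0.0333]
```

Aligned. I'll descend the last 44 mm and grip.

Request:
{"name": "drive_tool", "arguments": {
  "moves": [
    {"jaw":0.45,"slide":[0.001,-0.001,0.02],"angular":[0,0,0]},
    {"jaw":0.45,"slide":[0,0,0.015],"angular":[0,0,0]},
    {"jaw":0.45,"slide":[0,0,0.006],"angular":[0,0,0]},
    {"jaw":0.45,"slide":[0,0,0.002],"angular":[0,0,0]},
    {"jaw":0.45,"slide":[0,0,0],"angular":[0,0,0]},
    {"jaw":0.45,"slide":[0,0,0],"angular":[0,0,0]}
  ]
}}

```text
time: 20.25
tool_pos: [0.5189, 0.3516, -0.0109]
orientation: [0.243, 0.97, 0.0, 0.0]
wrist_force: [-0.2, 0.7, -0.4]
grip_width: 0.0383
gripper_force: 0.0
```

Request:
{"name": "drive_tool", "arguments": {
  "moves": [
    {"jaw":0.1,"slide":[0,0,0],"angular":[0,0,0]},
    {"jaw":0.1,"slide":[0,0,0],"angular":[0,0,0]},
    {"jaw":0.1,"slide":[0,0,0],"angular":[0,0,0]},
    {"jaw":0.1,"slide":[0,0,0],"angular":[0,0,0]},
    {"jaw":0.1,"slide":[0,0,0],"angular":[0,0,0]},
    {"jaw":0.1,"slide":[0,0,0],"angular":[0,0,0]}
  ],
  "force": 60
}}

```text
time: 20.85
tool_pos: [0.5189, 0.3516, -0.011]
orientation: [0.243, 0.97, 0.0, 0.0]
wrist_force: [-0.9, -0.6, 6.0]
grip_width: 0.0142
gripper_force: 60.1
```

```bash
python3 - <<'E'
from h import *
w=snap('wrist','w15'); goto((.5193,.3514,-.011),61.97);print(sense()['wrist_force'])
h=cv2.cvtColor(w['image'],cv2.COLOR_RGB2HSV); m=cv2.inRange(h,(100,120,60),(125,255,255)); m[:,:200]=0;m[:,440:]=0;m=big(m)
print(rect(w,m,.014))
# collar refine from three views (collar centroid of red)
import glob
r=[]
for n in('top0','scene0','s2','w10','w13'):
    s=load(n); u=proj(s,(.6455,-.03,.1107)); print(n,u.round(1))
    hh=cv2.cvtColor(s['image'],cv2.COLOR_RGB2HSV); m=cv2.inRange(hh,(0,150,70),(8,255,255))|cv2.inRange(hh,(172,150,70),(180,255,255))
    k=np.zeros_like(m); x,y=map(int,u)
    if not(0<x<640 and 0<y<480): continue
    k[max(0,y-25):y+25,max(0,x-25):x+25]=1; q=np.argwhere(m*k>0)[:,::-1]; print(len(q), q.min(0) if len(q) else 0,q.max(0) if len(q) else 0,q.mean(0) if len(q) else 0)
    # predicted silhouette bbox of a 32x10 cylinder at candidate heights
    for z in(.105,.11,.115):
        P=np.array([proj(s,(.6473+.016*np.cos(a),-.0311+.016*np.sin(a),z+dz)) for a in np.linspace(0,6.28,40) for dz in(-.005,.005)]); print(z,P.min(0).round(1),P.max(0).round(1))
E
```

```text
t 20.9 pos [ 0.5189  0.3516 -0.011 ] yaw_y 61.92 z [ 1.e-03  6.e-04 -1.e+00] slide [-0.0005 -0.      0.    ] turn_z -0.05 q [ 0.54  0.73  1.45 -0.    0.96 -0.54] w 0.014052249499729079
[-0.57215703 -0.3666735   6.01331655]
(array([0.49570511, 0.36367145]), 87.60558319091797, 16.04222869873047, -27.996444702148438)
top0 [347.2 174.9]
81 [341 168] [352 179] [346.20987654 174.50617284]
0.105 [341. 168.] [353.9 181.4]
0.11 [341.1 167.5] [354.1 180.9]
0.115 [341.2 167. ] [354.3 180.4]
scene0 [341.7 295.7]
143 [333 288] [349 302] [341.1048951  295.43356643]
0.105 [333. 290.] [350.5 307.1]
0.11 [333.1 288.3] [350.7 305.4]
0.115 [333.2 286.6] [350.9 303.8]
s2 [341.7 295.7]
142 [333 288] [349 302] [341.11267606 295.38732394]
0.105 [333. 290.] [350.5 307.1]
0.11 [333.1 288.3] [350.7 305.4]
0.115 [333.2 286.6] [350.9 303.8]
w10 [293.2  40.6]
1172 [268  15] [317  64] [291.98890785  49.46075085]
0.105 [258.6  -7.4] [336.   81.5]
0.11 [256.6 -11.4] [336.5  80.5]
0.115 [254.5 -15.7] [337.   79.5]
w13 [-23.7 505.3]
```

The loupe is gripped at 60 N. I'll lift, carry it to the stand above focal height, then refine the collar height.

Request:
{"name": "drive_tool", "arguments": {
  "moves": [
    {"jaw":0.1,"slide":[0,0,-0.01],"angular":[0,0,0]},
    {"jaw":0.1,"slide":[0,0,-0.03],"angular":[0,0,0]},
    {"jaw":0.1,"slide":[0,0,-0.04],"angular":[0,0,0]},
    {"jaw":0.1,"slide":[0,0,-0.04],"angular":[0,0,0]},
    {"jaw":0.1,"slide":[0,0,-0.01],"angular":[0,0,0]},
    {"jaw":0.1,"slide":[0,0,0],"angular":[0,0,0]},
    {"jaw":0.1,"slide":[0,0,0],"angular":[0,0,0]}
  ]
}}

```text
time: 21.6
tool_pos: [0.518, 0.351, 0.1169]
orientation: [0.243, 0.97, -0.001, -0.001]
wrist_force: [0.1, 0.5, -1.5]
grip_width: 0.0144
gripper_force: 59.3
```

```bash
python3 - <<'E'
from h import *
from scipy.optimize import minimize
goto((.5193-.0353,.3514-.3256,.11),61.97)
x0,y0=.6479,-.0311
def obs(n,lo=60):
    s=load(n); hh=cv2.cvtColor(s['image'],cv2.COLOR_RGB2HSV); m=cv2.inRange(hh,(0,130,lo),(8,255,255))|cv2.inRange(hh,(172,130,lo),(180,255,255))
    return s,m
def sil(s,x,y,z):
    P=np.array([proj(s,(x+.016*np.cos(a),y+.016*np.sin(a),z+d)) for a in np.linspace(0,6.28,60) for d in(-.005,.005)])
    return P
for n in('scene0','top0','w10'):
  for lo in (30,50):
    s,m=obs(n,lo); u=proj(s,(x0,y0,.11)); k=np.zeros_like(m); R=20 if n!='w10' else 90; x,y=map(int,u); k[max(0,y-R):y+R,max(0,x-R):x+R]=1; q=np.argwhere(m*k>0)[:,::-1]
    print(n,lo,len(q),'x',q[:,0].min(),q[:,0].max()+1,'y',q[:,1].min(),q[:,1].max()+1)
  for z in(.105,.11,.115): P=sil(s,x0,y0,z);print(z,P.min(0).round(1),P.max(0).round(1))
s=load('scene0');hh=s['image']
for r in range(284,308): print(r,[tuple(map(int,hh[r,c])) for c in(336,341,347)])
E
```

```text
t 21.6 pos [0.518  0.351  0.1169] yaw_y 61.91 z [-0.0017 -0.001  -1.    ] slide [-0.1232 -0.3029  0.0073] turn_z -0.06 q [ 0.54  0.56  1.39  0.    1.19 -0.54] w 0.014360365571551301
scene0 30 160 x 333 350 y 288 303
scene0 50 160 x 333 350 y 288 303
0.105 [333.2 290.2] [350.8 307.3]
0.11 [333.3 288.5] [350.9 305.6]
0.115 [333.4 286.8] [351.1 304. ]
top0 30 89 x 341 353 y 168 181
top0 50 89 x 341 353 y 168 181
0.105 [341.  167.8] [353.9 181.2]
0.11 [341.1 167.2] [354.1 180.7]
0.115 [341.2 166.7] [354.2 180.2]
w10 30 3099 x 257 336 y 0 78
w10 50 3099 x 257 336 y 0 78
0.105 [259.1  -9.1] [336.6  80.2]
0.11 [257.1 -13.2] [337.1  79.2]
0.115 [255.  -17.5] [337.6  78.1]
284 [(123, 141, 154), (87, 87, 84), (212, 206, 197)]
285 [(120, 139, 152), (89, 88, 86), (211, 206, 197)]
286 [(130, 134, 146), (87, 88, 84), (204, 202, 194)]
287 [(167, 115, 123), (88, 89, 86), (192, 179, 175)]
288 [(209, 76, 80), (87, 89, 85), (203, 133, 131)]
289 [(232, 42, 40), (88, 88, 87), (227, 78, 76)]
290 [(231, 29, 21), (90, 91, 89), (231, 44, 40)]
291 [(230, 33, 26), (90, 91, 87), (230, 30, 22)]
292 [(229, 32, 27), (89, 90, 86), (230, 27, 21)]
293 [(229, 33, 27), (81, 88, 85), (232, 33, 25)]
294 [(231, 31, 25), (87, 89, 87), (230, 28, 21)]
295 [(231, 32, 24), (137, 80, 78), (230, 31, 21)]
296 [(231, 31, 26), (207, 52, 45), (231, 30, 24)]
297 [(221, 29, 23), (230, 33, 26), (218, 24, 18)]
298 [(172, 23, 17), (232, 34, 26), (169, 21, 18)]
299 [(122, 22, 22), (215, 31, 24), (125, 42, 39)]
300 [(110, 46, 50), (147, 19, 13), (139, 106, 101)]
301 [(112, 84, 88), (114, 17, 16), (187, 173, 165)]
302 [(135, 135, 133), (110, 43, 41), (210, 204, 196)]
303 [(184, 183, 175), (93, 73, 70), (214, 210, 202)]
304 [(198, 195, 186), (87, 87, 84), (214, 211, 201)]
305 [(188, 185, 177), (87, 87, 84), (213, 209, 200)]
306 [(188, 184, 176), (89, 88, 86), (213, 209, 200)]
307 [(184, 182, 173), (88, 87, 84), (212, 208, 199)]
```

Request:
{"name": "drive_tool", "arguments": {
  "moves": [
    {"jaw":0.1,"slide":[-0.0153,-0.0378,0],"angular":[0,0,0]},
    {"jaw":0.1,"slide":[-0.0153,-0.0378,0],"angular":[0,0,0]},
    {"jaw":0.1,"slide":[-0.0153,-0.0378,0],"angular":[0,0,0]},
    {"jaw":0.1,"slide":[-0.0153,-0.0378,0],"angular":[0,0,0]},
    {"jaw":0.1,"slide":[-0.0153,-0.0378,0],"angular":[0,0,0]},
    {"jaw":0.1,"slide":[-0.0153,-0.0378,0],"angular":[0,0,0]},
    {"jaw":0.1,"slide":[-0.0153,-0.0378,0],"angular":[0,0,0]},
    {"jaw":0.1,"slide":[-0.0153,-0.0378,0],"angular":[0,0,0]}
  ]
}}

```text
time: 22.4
tool_pos: [0.4828, 0.0254, 0.1166]
orientation: [0.243, 0.97, -0.0, -0.002]
wrist_force: [0.6, -0.4, 0.2]
grip_width: 0.0142
gripper_force: 59.4
```

Request:
{"name": "drive_tool", "arguments": {
  "moves": [
    {"jaw":0.1,"slide":[0,0,0],"angular":[0,0,0]},
    {"jaw":0.1,"slide":[0,0,0],"angular":[0,0,0]}
  ]
}}

```text
time: 22.6
tool_pos: [0.4835, 0.0264, 0.117]
orientation: [0.244, 0.97, -0.0, -0.001]
wrist_force: [-0.6, 1.0, -0.0]
grip_width: 0.0146
gripper_force: 59.4
```

```bash
python3 - <<'E'
from h import *
from scipy.optimize import brentq
x0,y0=.6479,-.0311; s=load('scene0')
for dx in(-.002,0,.002):
  x=x0+dx
  zt=brentq(lambda z:proj(s,(x,y0,z))[1]-293.5+.0,.05,.2)
  f=lambda z:max(proj(s,(x+.016*np.cos(a),y0+.016*np.sin(a),z-.005))[1] for a in np.linspace(0,6.28,60))-303.0+.0
  print(dx,'top-centre ->',zt-.005,'bottom edge ->',brentq(f,.05,.2),proj(s,(x,y0,.116)))
goto((.484,.0258,.093),61.97); print(sense()['wrist_force'])
for n in('scene','top','wrist'): snap(n,'e_'+n)
t=sense(); R=Ro.from_quat(t['orientation']).as_matrix(); L=t['tool_pos']+R@[-.0655,0,-.018]; L[2]=t['tool_pos'][2]+.018; print('lens est',L,proj(load('e_top'),L),proj(load('e_scene'),L),proj(load('e_wrist'),L))
o=load('e_scene')['image'][:,:,::-1][150:350,220:420]; p=load('e_top')['image'][:,:,::-1][130:280,270:400]
cv2.imwrite('pics/e.png',np.hstack([cv2.resize(o,(450,450),interpolation=cv2.INTER_CUBIC),cv2.resize(p,(350,404),interpolation=cv2.INTER_CUBIC)[:450] if 0 else cv2.copyMakeBorder(cv2.resize(p,(350,404),interpolation=cv2.INTER_CUBIC),0,46,0,0,cv2.BORDER_CONSTANT)]))
E
```

```text
-0.002 top-centre -> 0.11342128133351588 bottom edge -> 0.11585002759426 [341.51593057 294.32324501]
0 top-centre -> 0.11539173848534014 bottom edge -> 0.11788608738015972 [342.23340236 294.99466287]
0.002 top-centre -> 0.11736219563716548 bottom edge -> 0.11992214716606031 [342.95227357 295.66739031]
t 22.6 pos [0.4835 0.0264 0.117 ] yaw_y 61.81 z [-2.4e-03  2.0e-04 -1.0e+00] slide [-0.0008 -0.0003  0.024 ] turn_z -0.16 q [-0.02  0.27  1.81  0.    1.06 -1.1 ] w 0.014585876296539213
[-0.61257199  0.95817627 -0.02687363]
lens est [ 0.54175443 -0.00294561  0.13559289] [337.85438048 214.15558742] [317.45179991 247.49420194] [321.08983646 436.89415138]
```

View pics/e.png

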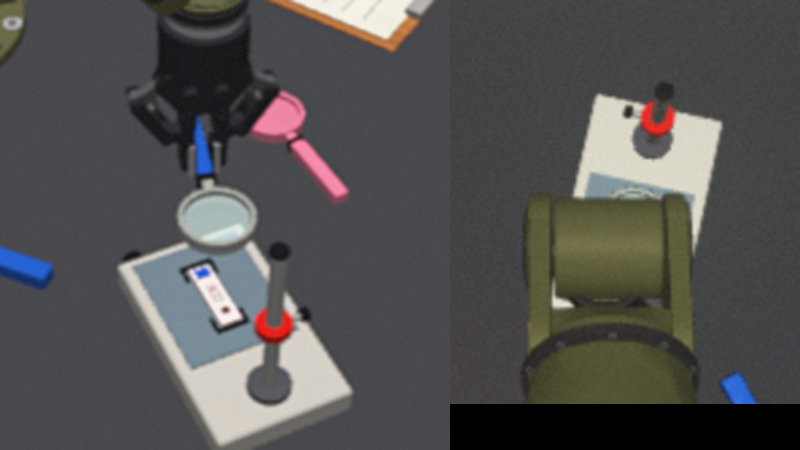

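The cassette sits between all its rails in the scene crop, at about (215,295), and the loupe is held with its lens at (217,218). I'll fit the collar's height properly against the images.

```bash
cat > fit.py <<'E'
from h import *
from scipy.optimize import minimize
K=4
def hull(s,x,y,r,z0,z1,box):
    P=np.array([proj(s,(x+r*np.cos(a),y+r*np.sin(a),z)) for a in np.linspace(0,6.28,80) for z in(z0,z1)])
    im=np.zeros(((box[3]-box[1])*K,(box[2]-box[0])*K),np.uint8)
    q=(P-[box[0]-.5,box[1]-.5])*K*16
    cv2.fillConvexPoly(im,cv2.convexHull(q.astype(np.int32)),255,shift=4); return im
def model(s,x,y,z,box):
    m=hull(s,x,y,.016,z-.005,z+.005,box); c=hull(s,x,y,.007,z+.005,.208,box); m[c>0]=0
    m=cv2.GaussianBlur(m,(0,0),.9*K); return cv2.resize(m,None,fx=1/K,fy=1/K,interpolation=cv2.INTER_AREA)/255.
def obs(s,box):
    i=s['image'][box[1]:box[3],box[0]:box[2]].astype(float); return np.clip((i[...,0]-1.15*np.maximum(i[...,1],i[...,2]))/(np.maximum(i[...,0],60)*.75),0,1)
E
python3 - <<'E'
from fit import *
V=[('scene0',(322,276,362,316)),('top0',(330,158,366,192)),('w10',(240,0,360,95))]
D=[(load(n),b) for n,b in V]; O=[obs(s,b) for s,b in D]
# bias of scene camera by pocket rails
s=load('scene0')
for n,box in(('scene0',None),('top0',None)):
    s=load(n);u=np.array([proj(s,(.5411+a*.971+b*.2385,-.0049-a*.2385+b*.971,.034)) for a in(-.046,.046) for b in(-.021,.021)])
    mk=np.zeros((480,640),np.uint8);cv2.fillConvexPoly(mk,cv2.convexHull(u.astype(np.int32)),1);g=cv2.cvtColor(s['image'],cv2.COLOR_RGB2GRAY)
    for th in(60,80,95):
        m=mk*(g<th).astype(np.uint8)
        if m.sum()>8: print(n,th,rect(s,m,.034))
def cost(p,idx): return sum(((model(D[i][0],*p,D[i][1])-O[i])**2).mean() for i in idx)
for idx in((0,),(1,),(2,),(0,2),(0,1,2)):
    if len(idx)==1: 
        r=minimize(lambda z:cost((.6479,-.0311,z[0]),idx)*100,[.112],method='Nelder-Mead',options=dict(initial_simplex=[[.105],[.118]])); print(V[idx[0]][0],'z',r.x,r.fun)
    r=minimize(lambda p:cost(p,idx)*100,[.6479,-.0311,.112],method='Nelder-Mead',options=dict(initial_simplex=[[.6479,-.0311,.105],[.645,-.0311,.112],[.6479,-.029,.112],[.6479,-.0311,.118]],xatol=1e-5)); print(idx,r.x,r.fun)
E
```

```text
scene0 60 (array([ 0.53799963, -0.00534223]), 81.69192504882812, 30.09738540649414, -13.852210998535156)
scene0 80 (array([ 0.5380332 , -0.00512813]), 83.41551208496094, 32.00541305541992, -13.886428833007812)
scene0 95 (array([ 0.54122888, -0.0056462 ]), 91.09794616699219, 36.32466125488281, -11.156753540039062)
top0 80 (array([ 0.54109937, -0.00238526]), 80.68759155273438, 29.37713623046875, -13.580650329589844)
top0 95 (array([ 0.54128027, -0.00236962]), 82.13662719726562, 31.640487670898438, -13.666007995605469)
scene0 z [0.12014551] 1.8673530905000564
(0,) [ 0.64520028 -0.03158904  0.11841184] 0.7902439832689759
top0 z [0.11617187] 1.6031006732449473
(1,) [ 0.65247115 -0.02928665  0.10190905] 0.39831948933129824
w10 z [0.11180469] 1.785997431798108
(2,) [ 0.64864474 -0.03014914  0.10673532] 0.4518786439244443
(0, 2) [ 0.64749622 -0.03098339  0.1177471 ] 4.609921145383304
(0, 1, 2) [ 0.64762943 -0.03075068  0.1172773 ] 6.104344857959079
```

```bash
cat > fit2.py <<'E'
from fit import *
def model2(s,x,y,z,box,sig,off):
    top=hull(s,x,y,.016,z+.005,z+.0051,box)>0; al=hull(s,x,y,.016,z-.005,z+.005,box)>0; c=hull(s,x,y,.007,z+.005,.208,box)>0
    t=(top&~c).astype(np.float32); sd=(al&~top&~c).astype(np.float32)
    o=[]
    for m in(t,sd):
        m=cv2.warpAffine(m,np.float32([[1,0,off[0]*K],[0,1,off[1]*K]]),m.shape[::-1])
        o.append(cv2.resize(cv2.GaussianBlur(m,(0,0),max(sig,.2)*K),None,fx=1/K,fy=1/K,interpolation=cv2.INTER_AREA).ravel())
    return np.stack(o+[np.ones_like(o[0])],1)
def resid(s,box,x,y,z,sig,off):
    i=s['image'][box[1]:box[3],box[0]:box[2]].astype(float); b=np.clip(i[...,0]-i[...,1],0,None).ravel()
    A=model2(s,x,y,z,box,sig,off); c,*_=np.linalg.lstsq(A,b,rcond=None); return ((A@c-b)**2).mean()/1000,c
E
python3 - <<'E'
from fit2 import *
P=np.array([.5411,-.0049,.034])
bias={'scene0':proj(load('scene0'),(.5380,-.0052,.034))-proj(load('scene0'),P),'top0':proj(load('top0'),(.5412,-.0024,.034))-proj(load('top0'),P),'w10':np.zeros(2)}
print(bias)
V={'scene0':(326,280,356,310),'top0':(332,160,364,190),'w10':(240,0,360,95)}
for n,b in V.items():
    s=load(n)
    for mode in('xyfixed','free'):
        def f(p):
            x,y=(.6479,-.0311) if mode=='xyfixed' else (p[2]/10,p[3]/10)
            return resid(s,b,x,y,p[0]/10,p[1],bias[n])[0]
        p0=[1.13,.8]+([] if mode=='xyfixed' else [6.479,-.311]); sim=np.array([p0]*(len(p0)+1)); 
        for k,d in enumerate([.06,.3,.03,.03][:len(p0)]): sim[k+1,k]+=d
        r=minimize(f,p0,method='Nelder-Mead',options=dict(initial_simplex=sim,maxiter=300)); 
        print(n,mode,r.x.round(4),round(r.fun,3))
E
```

```text
{'scene0': array([-1.07112119, -0.84146218]), 'top0': array([-0.95390964, -0.02064154]), 'w10': array([0., 0.])}
scene0 xyfixed [1.152  0.8818] 0.152
scene0 free [ 1.1455  0.9097  6.475  -0.3087] 0.147
top0 xyfixed [1.1384 0.643 ] 0.082
top0 free [ 1.0839  0.4952  6.4966 -0.3103] 0.048
w10 xyfixed [1.1085 1.546 ] 0.239
w10 free [ 1.0819  1.16    6.4835 -0.3031] 0.081
```

Request:
{"name": "drive_tool", "arguments": {
  "moves": [
    {"jaw":0.1,"slide":[0,0,0.008],"angular":[0,0,0]},
    {"jaw":0.1,"slide":[0,0,0.009],"angular":[0,0,0]},
    {"jaw":0.1,"slide":[0,0,0.005],"angular":[0,0,0]},
    {"jaw":0.1,"slide":[0,0,0],"angular":[0,0,0]},
    {"jaw":0.1,"slide":[0,0,0],"angular":[0,0,0]},
    {"jaw":0.1,"slide":[0,0,0],"angular":[0,0,0]}
  ]
}}

```text
time: 23.35
tool_pos: [0.4843, 0.027, 0.0965]
orientation: [0.243, 0.97, 0.0, 0.0]
wrist_force: [0.2, 0.1, -0.8]
grip_width: 0.014
gripper_force: 59.4
```

```bash
python3 - <<'E'
from fit import *
goto((.4836,.026,.095),61.97); t=sense(); print(t['wrist_force'],t['gripper_force'])
s=snap('scene','f_scene'); w=snap('wrist','f_wrist')
R=Ro.from_quat(t['orientation']).as_matrix(); p=t['tool_pos']
# lens in tool frame from grasp
Rg=Ro.from_euler('z',61.92-90,degrees=True).as_matrix()
L=p+np.array([.0578,-.0308,.018]); print('lens est',L,'px',proj(s,L))
u=proj(s,L).astype(int); x0,y0=u-32; box=(x0,y0,x0+64,y0+64); i=s['image'][box[1]:box[3],box[0]:box[2]]
g=cv2.cvtColor(i,cv2.COLOR_RGB2GRAY).astype(float)
# edge-contrast fit of outer rim silhouette: mean inside ring band minus outside band
def edge(L):
    P=np.array([proj(s,(L[0]+.034*np.cos(a),L[1]+.034*np.sin(a),L[2]+d)) for a in np.linspace(0,6.28,100) for d in(-.007,.007)])
    h=cv2.convexHull(((P-[x0-.5,y0-.5])*K).astype(np.int32)); m=np.zeros((64*K,64*K),np.uint8); cv2.fillConvexPoly(m,h,1)
    return m
G=cv2.resize(g,None,fx=K,fy=K,interpolation=cv2.INTER_CUBIC); gx=cv2.Sobel(cv2.GaussianBlur(G,(0,0),2),cv2.CV_64F,1,0);gy=cv2.Sobel(cv2.GaussianBlur(G,(0,0),2),cv2.CV_64F,0,1)
mag=np.hypot(gx,gy); 
best=[]
for dx in np.arange(-3,3.01,.25):
  for dy in np.arange(-3,3.01,.25):
    m=edge(L); m=cv2.warpAffine(m,np.float32([[1,0,dx*K],[0,1,dy*K]]),m.shape[::-1]); c,_=cv2.findContours(m,0,1); c=c[0][:,0]
    c=c[c[:,1]>16*K]  # skip neck side
    best.append((mag[c[:,1],c[:,0]].mean(),dx,dy))
best.sort(reverse=True); print(best[:6])
for n in('top','jar','x'): pass
a,b=load('s2')['image'].astype(int),s['image'].astype(int)
for n,q in(('drop',(.714,-.237,.033)),('jar',(.703,.232,.03)),('timer',(.671,.432,.009))):
    x,y=proj(s,q).astype(int); print(n,np.abs(a-b)[y-25:y+25,x-20:x+20].mean().round(2))
E
```

```text
t 23.35 pos [0.4843 0.027  0.0965] yaw_y 61.92 z [ 4.e-04 -0.e+00 -1.e+00] slide [ 0.0002 -0.0012  0.0015] turn_z -0.05 q [-0.02  0.3   1.83 -0.    1.01 -1.1 ] w 0.014048627379733402
[ 0.18839447  0.13594797 -0.78119661] 59.39137637615204
lens est [ 0.54212758 -0.00382773  0.11451257] px [317.02493799 255.16907759]
[(np.float64(72.4045029851184), np.float64(-0.75), np.float64(-0.5)), (np.float64(72.08402811255398), np.float64(-0.75), np.float64(-0.25)), (np.float64(71.45624478905177), np.float64(-1.0), np.float64(-0.5)), (np.float64(71.38801850516371), np.float64(-0.5), np.float64(-0.5)), (np.float64(71.2276448558399), np.float64(-1.0), np.float64(-0.25)), (np.float64(71.06572882344454), np.float64(-0.5), np.float64(-0.25))]
drop 1.06
jar 1.08
timer 1.12
```

```bash
python3 - <<'E'
from fit2 import *
for n in('w1','w2','w3','w4','w9','w10','w11','w12','w13','e_wrist','f_wrist'):
    s=load(n); V=s['view']; print(n,proj(s,(.6479,-.0311,.113)).round(0),(-V[:3,:3].T@V[:3,3]).round(3))
# joint fit: shared x,y,z with scene bias midway
B={'scene0':np.array([-.9,-.6]),'top0':np.array([-.95,0]),'w10':np.zeros(2)}
X={'scene0':(326,280,356,310),'top0':(332,160,364,190),'w10':(240,0,360,95)}; S={'scene0':.88,'top0':.55,'w10':1.3}; W={'scene0':1/.15,'top0':1/.05,'w10':1/.09}
D={n:load(n) for n in X}
def f(p,names): return sum(W[n]*resid(D[n],X[n],p[0]/10,p[1]/10,p[2]/10,S[n],B[n])[0] for n in names)
for names in (list(X),['scene0','w10'],['scene0','top0'],['top0','w10']):
    p0=np.array([6.479,-.311,1.13]); sim=np.array([p0]*4); sim[1,0]+=.03;sim[2,1]+=.03;sim[3,2]+=.05
    r=minimize(f,p0,args=(names,),method='Nelder-Mead',options=dict(initial_simplex=sim,maxiter=150)); print(names,r.x.round(4),r.fun)
E
```

```text
w1 [399. -70.] [ 0.537 -0.036  0.374]
w2 [-146. -169.] [ 0.63  -0.261  0.317]
w3 [-136. -161.] [ 0.631 -0.26   0.321]
w4 [-675. -371.] [ 0.636 -0.27   0.233]
w9 [20456. 10047.] [ 0.635 -0.269  0.143]
w10 [297.  34.] [ 0.623 -0.051  0.282]
w11 [322. 453.] [0.461 0.015 0.282]
w12 [319. 396.] [0.46  0.014 0.33 ]
w13 [-25. 510.] [0.505 0.361 0.329]
e_wrist [360. 538.] [0.411 0.066 0.275]
f_wrist [365. 575.] [0.411 0.066 0.254]
['scene0', 'top0', 'w10'] [ 6.4773 -0.3081  1.1431] 5.786886240262259
['scene0', 'w10'] [ 6.4757 -0.309   1.1384] 4.224243670596141
['scene0', 'top0'] [ 6.4751 -0.3071  1.154 ] 2.4847033244944448
['top0', 'w10'] [ 6.4828 -0.3052  1.1062] 2.985643969972881
```

```bash
python3 - <<'E'
from fit2 import *
s=load('w12'); i=s['image'].astype(int); d=np.clip(i[...,0]-1.3*i[...,1],0,None); m=(d>40); m[:340]=0; ys,xs=np.nonzero(m); print(len(xs),xs.min() if len(xs) else 0,xs.max() if len(xs) else 0,ys.min() if len(ys) else 0,ys.max() if len(ys) else 0)
P=np.array([.5411,-.0049,.034]); bias=proj(s,(.5405,-.0048,.034))-proj(s,P); print(bias)
for b in ((285,360,357,440),(285,360,357,425)):
  for off in (bias,bias*0):
    f=lambda p:resid(s,b,.6479,-.0311,p[0]/10,p[1],off)[0]
    r=minimize(f,[1.13,1],method='Nelder-Mead',options=dict(initial_simplex=[[1.08,1],[1.18,1],[1.13,1.5]])); print(b,r.x,r.fun,resid(s,b,.6479,-.0311,r.x[0]/10,r.x[1],off)[1])
H=hull(s,.6479,-.0311,.016,.108,.118,(0,0,640,480)); yy,xx=np.nonzero(H); print((xx.min()/K,xx.max()/K,yy.min()/K,yy.max()/K))
E
```

```text
1180 297 341 375 416
[-0.05181297 -0.70386686]
(285, 360, 357, 440) [1.14062281 1.22011892] 0.09734698424443036 [189.98065154  86.66318038  -0.85443637]
(285, 360, 357, 440) [1.13398907 1.21290224] 0.09406766599795616 [189.94656888  87.99976975  -0.8227717 ]
(285, 360, 357, 425) [1.14064037 1.22547402] 0.11958236114869504 [190.35079275  87.03404486  -1.14789629]
(285, 360, 357, 425) [1.13399058 1.21815301] 0.11556599176438939 [190.31223925  88.32111955  -1.10439806]
(np.float64(297.25), np.float64(342.25), np.float64(373.5), np.float64(419.25))
```

Another wrist view gives a collar height of 0.114 with good parallax, which agrees with the joint fit. The lens is at 0.1145, so I'll trim slightly and let it settle.

Request:
{"name": "drive_tool", "arguments": {
  "moves": [
    {"jaw":0.1,"slide":[0,-0.0008,0],"angular":[0,0,0]},
    {"jaw":0.1,"slide":[0,0,0],"angular":[0,0,0]},
    {"jaw":0.1,"slide":[0,0,0],"angular":[0,0,0]},
    {"jaw":0.1,"slide":[0,0,0],"angular":[0,0,0]},
    {"jaw":0.1,"slide":[0,0,0],"angular":[0,0,0]},
    {"jaw":0.1,"slide":[0,0,0],"angular":[0,0,0]},
    {"jaw":0.1,"slide":[0,0,0],"angular":[0,0,0]},
    {"jaw":0.1,"slide":[0,0,0],"angular":[0,0,0]}
  ]
}}

```text
time: 24.25
tool_pos: [0.4838, 0.0263, 0.0963]
orientation: [0.243, 0.97, 0.0, 0.0]
wrist_force: [-0.0, 0.1, -0.4]
grip_width: 0.0141
gripper_force: 59.4
```

```bash
python3 - <<'E'
from h import *
t=sense(); print('lens',t['tool_pos']+[.0578,-.0308,.018],t['dq'].round(4),t['wrist_force']); goto((.4836,.026,.096),61.97)
w=snap('wrist','g'); h=cv2.cvtColor(w['image'],cv2.COLOR_RGB2HSV); z=t['tool_pos'][2]+.025
# handle pitch check: back end of handle should project where a level loupe would
m=cv2.inRange(h,(100,120,60),(125,255,255)); m[:,:240]=0;m[:,400:]=0;m=big(m); print(rect(w,m,z))
w=load('w15'); h=cv2.cvtColor(w['image'],cv2.COLOR_RGB2HSV); m=cv2.inRange(h,(100,120,60),(125,255,255)); m[:,:240]=0;m[:,400:]=0;m=big(m); print('at grasp',rect(w,m,.014))
E
```

```text
lens [ 0.54159578 -0.00454343  0.11428686] [ 0.0006 -0.001  -0.0013 -0.0002  0.001  -0.0001] [-0.04733084  0.0917363  -0.37646385]
t 24.25 pos [0.4838 0.0263 0.0963] yaw_y 61.92 z [ 0. -0. -1.] slide [ 0.0001 -0.0003  0.0003] turn_z -0.05 q [-0.02  0.3   1.83 -0.    1.01 -1.1 ] w 0.014145943193031446
(array([0.4605451 , 0.03820367]), 87.57772827148438, 16.31863021850586, -27.957237243652344)
at grasp (array([0.49570511, 0.36367145]), 87.60558319091797, 16.04222869873047, -27.996444702148438)
```

The loupe hasn't slipped. It is level, with the lens at (0.5416, -0.0045, 0.1143), over the window and at collar height. Handing in.

```bash
python3 -c "
from station import sign_off; print(sign_off())"
```

```text
the job is handed in; nothing more can be done
None
```

I handed the job in at about 24 s: the cassette lies seated in the pocket, window up, and the loupe is held level over its window with the lens at 0.1143 m, against a collar I measured at about 0.114 m (my measurements, no verdict shown; single-view estimates ran from about 0.108 to 0.118 m).

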